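# Ice up the patio cooler and close its tank

### The arm

A 7-joint arm with a two-finger parallel gripper is mounted at the origin on the work surface. World frame = base frame: x ahead of the robot, y to its left, z up, the work surface at z = 0. Lengths are in m, angles in degrees, forces in N, time in s.
With the tool pointing down it reaches from about 0.425 to 0.875 m from the base axis. Payload 4.7 kg.
Tool frame: the origin (TCP) lies at the very end of the fingers, on their centre line; the grasp point (between the pads) lies 19 mm behind it (env.grip_point_offset is the distance from the TCP to the grasp point, in m); z points along the fingers, y is the line along which they close (so a half turn about z gives the same grasp; the last joint's range is limited). The gripper opens to 87 mm and grips with 3 to 60 N. Pads are 19 mm wide; open, the fingers measure 117 mm over their backs; the gripper's body (75 mm by 190 mm) begins 51 mm behind the grasp point.
Start: joints at [76.152, 18.392, -4.016, 83.108, 1.295, 78.541, -3.26], TCP at [0.164, -0.629, 0.223] pointing down, gripper open.
Joint ranges: [-163.93, 163.93], [-17.29, 119.83], [-79.2, 71.16], [3.27, 140.29], [-89.18, 269.18], [5.43, 117.66], [-154.24, 154.24]. Speed limits (degrees/s): [147.25, 147.25, 180, 180, 180, 180, 180].

### API

Orientations are given as [roll, pitch, yaw] about the fixed x, y, z axes, in that order (R = Rz(yaw) Ry(pitch) Rx(roll)).
In Python, from cell import env gives the robot as it stands.
- The arm moves only by the tool jog_arm, never from a script. Its argument "motion" is a list of rows, each an object of numbers: "x", "y", "z": the shift along the tool's x, y, z in cm; "ax", "ay", "az": the turn, a rotation vector about the tool's x, y, z in degrees. In form: [{"x": .., "y": .., "z": .., "ax": .., "ay": .., "az": ..}, ...]. A call has exactly 5 rows; each row shifts and turns the commanded pose from where the row before left it, along the tool's axes as they then stand; what a row does not reach is not made up. A row lasts 1/10 s, in which the tool goes at most 50 mm and 8.59 degrees, less where a joint would pass 70% of its speed; a pose out of reach is approached as far as the arm can. A call is refused whole if a number of a shift passes 5 or a number of a turn 8.59, either way. A call with a gripper value outside its range is refused whole. "claw" is the gripper command: -1 is shut, 1 is fully open, values between are in proportion, set as the call begins (left out, the last holds). The fingers move at their own pace and stop on an object; "squeeze" is the grip in N (left out, the last holds). Time passes only in rows, so rows that do not move let the fingers close, or fill a call up. It gives the time, the measured TCP pose, the force, the opening and the grip force at its end, in the units of the state.
- env.get_obs(): the state, without advancing time (a new reading comes with each control period).
- env.read_camera(name): name is "scene" or "top" or "wrist"; returns the picture (400x640x3 uint8, red, green, blue); there is no depth.
- env.camera_params(name): a dict with "fx", "fy", "cx", "cy" (pixels), "k1" (the pictures are not rectified: a ray, as slopes to the right and down, at radius r is drawn at 1 + k1 r^2 times it, then the intrinsics apply), "extrinsics" (4x4, takes a point from world to camera coordinates). Camera axes: x right, y up, looking along -z (the intrinsics and any distortion apply to the point x, -y, -z); pixel columns grow to the right and rows downward; lengths in m; the calibration is good to about 2 mm. A picture is of the moment at which its call begins: read the wrist's pose just before it. camera_params takes no time and is no camera call; for the wrist camera it gives the pose at the moment of the call.
- env.sign_off(): hands the job in; it is judged then, once.
The state is a dict: "time_s": time; "qpos": joint angles; "joint_velocities": joint speeds; "effort": joint torques, N m; "tool_pos": TCP position; "tool_rot": TCP orientation; "force": force on the tool from outside, world axes, zero at the start; "wrist_torque": the same for the moment, N m; "grip_width": finger opening in m; "grasp_force": force on a finger pad.
Only numpy, scipy, OpenCV 4.12 (cv2) and the standard library are available. Lean on these libraries where they do the work, as an engineer would, in place of code of your own. Each camera call takes 0.05 s, during which the arm holds its last target. There are 200 camera calls.

### The job

Get the patio air cooler ready for the hot afternoon: first take the river stone off its ice-well cover and set it in the green tray, then slide the cover open, put every ice pack on the table into the well and slide the cover fully shut. Also screw the blue tank cap down clockwise until it is snug, at any point in the job, but do not overtighten it. Leave the other things on the table as they are.

Things in the scene. Friction and masses are not known exactly. Their poses are not given: they have to be found in the camera images.
- cooler: White tabletop evaporative air cooler, fixed to the table: 300 mm (its x) by 290 mm (its y) by 150 mm tall, flat deck at 150 mm. Origin: centre of its underside; its front louvres face its -x. The ice well with its sliding cover lies in the +y half, the tank cap in the -y half.
- well (a point): Centre of the ice well's floor, 58 mm above the table; axes as the cooler's. The well is a box-shaped pit 105 mm along the cooler's x, 130 mm along its y, with 82 mm from its floor to the cover's underside and 92 mm to the deck. With the cover fully open its whole mouth is free. Packs may lie flat on top of one another in it (3 make 66 mm).
- cover (a joint): Opening of the ice-well cover in m: 0 fully shut, 0.105 fully open. A flush blue-grey panel without a handle, 129 mm wide, its top 4.5 mm below the deck, that slides along the cooler's +x (towards its back) into a pocket under the deck. It is moved by pressing down on it, with 5 to 20 N, and dragging; it runs with about 1.5 N of friction, stays where it is left and bears on a rigid track. Starts shut or up to 12 mm ajar.
- cover_patch (a point): Centre of the dark ribbed patch on the cover's top (25 mm along the cooler's x, 85 mm along its y), 20 mm from the cover's near edge; it moves with the cover, and is the place to press, both for opening and for shutting. With the cover open the deck's edge (4.5 mm high) stands 25 mm behind it; with the cover shut the front wall stands 20 mm before it.
- cap_turn (a joint): Turn of the tank's blue screw cap down its thread, in rad, clockwise from above; starts at 0 to 0.6, runs freely against about 0.25 N m and stops at 2.4, where the gasket is seated and cap_squeeze begins.
- cap_squeeze (a joint): How far, in rad, the cap has been turned on past the seating of its gasket; 0 at the start. The torque jumps to 0.3 N m there and rises to 0.39 at 0.1, 0.48 at 0.2, 0.66 at 0.4 and 0.84 at 0.6. Snug is 0.1 to 0.5 with cap_turn at 2.4; past 0.6 the cap is overtightened. Let go, it may ease back to 0.33 and stays snug. At 0.25 the white line on the cap points at the orange mark on the collar.
- cap_top (a point): Centre of the top of the blue ribbed tank cap, an upright cylinder 56 mm across and 30 mm tall on a vertical axis; its underside is 6 to 9 mm above the deck. It sinks 1 mm per rad as it is screwed down and cannot come off the neck. It can be gripped around from above at any yaw; two or three regrasps are needed.
- stone: Smooth grey river stone, rounded, 92 mm (its x) by 60 mm (its y) by 44 mm tall, 0.3 kg, lying on the cooler's cover. Origin: centre of its underside. Widest from 16 to 29 mm up.
- stone_mid (a point): Middle of the stone, 22 mm above its underside.
- tray: Green acrylic tray, 150 mm (its x) by 200 mm (its y), 25 mm tall, walls and floor 5 mm, loose, empty. Origin: centre of its underside.
- pack1: Hard blue ice pack, 100 mm (its x) by 48 mm (its y) by 22 mm thick, 0.11 kg, lying flat on the table. Origin: centre of its underside. Two or three of pack1 to pack3 are there; an absent one reads None.
- pack2: Hard blue ice pack, 100 mm (its x) by 48 mm (its y) by 22 mm thick, 0.11 kg, lying flat on the table. Origin: centre of its underside. Two or three of pack1 to pack3 are there; an absent one reads None.
- pack3: Hard blue ice pack, 100 mm (its x) by 48 mm (its y) by 22 mm thick, 0.11 kg, lying flat on the table. Origin: centre of its underside. Two or three of pack1 to pack3 are there; an absent one reads None.
- bottle: Amber glass pump bottle, 68 mm across, 188 mm tall; leave alone. Origin: centre of its underside.
- tumbler: Blue cup, 76 mm across, 110 mm tall; leave alone. Origin: centre of its underside.
- spoon_rest: Stainless steel spoon rest, a shallow round dish with a flat tongue towards its +y: 92 mm (its x) by 166 mm (its y) by 14 mm; leave alone. Origin: under its middle.
- remote: Black remote control, 125 mm (its x) by 42 mm (its y) by 16 mm, lying among the packs; leave alone. Origin: centre of its underside.
Not all that is in view belongs to the job. What is shaped like the pack1 but yellow is not meant.

How it is judged (in metres and radians):
On the way, in this order (a step that is already met when the one before it is completed fails the run):
1. the stone lies in the green tray (x of stone_mid in the frame of tray between -0.06 and 0.06 m and y of stone_mid in the frame of tray between -0.085 and 0.085 m and z of stone_mid in the frame of tray between 0.005 and 0.038 m), for 0.2 s.
2. the cover has been slid open (value of joint cover above 0.07 m), for 0.2 s.
3. every ice pack that is there is in the well (x of pack1 in the frame of well between -0.052 and 0.052 m and y of pack1 in the frame of well between -0.065 and 0.065 m and z of pack1 in the frame of well between -0.01 and 0.072 m and x of pack2 in the frame of well between -0.052 and 0.052 m and y of pack2 in the frame of well between -0.065 and 0.065 m and z of pack2 in the frame of well between -0.01 and 0.072 m and x of pack3 in the frame of well between -0.052 and 0.052 m and y of pack3 in the frame of well between -0.065 and 0.065 m and z of pack3 in the frame of well between -0.01 and 0.072 m), for 0.2 s.
At the end, for the whole second after the job is handed in: The stone lies within the tray's walls (its middle at most 38 mm above the tray's underside), every ice pack present lies wholly in the well, the cover is shut to within 4 mm, the cap is snug (seated, and 0.1 to 0.5 rad past seating), and all is at rest (all of step 1 and all of step 3 and value of joint cover below 0.004 m and value of joint cap_turn above 2.36 rad and value of joint cap_squeeze between 0.1 and 0.5 rad and linear speed of each of stone, pack1, pack2, pack3 below 0.03 m/s); the robot touches nothing.
It fails at once if the tank cap is overtightened, more than 0.6 rad past seating (value of joint cap_squeeze above 0.6 rad).
It fails at once if one of the other things on the table is shifted by more than 40 mm (distance of any of bottle, tumbler, spoon_rest, remote from where it was at the start of the episode above 0.04 m).
It fails at once if the bottle or the cup is tipped over (angle between any of bottle, tumbler's own z axis and vertical above 0.5 rad).
Of pack1, pack2, pack3 only 2 to 3 are there at a start; the rules pass over those that are not, and their reading is None.
At some moment in a run one of stone, pack1, pack2, pack3 may be knocked a few centimetres aside while the robot is not near it.
Once in a run the grip may slacken for a moment while it holds something.
It also fails if it takes over 208 s, if anything falls off the work surface, if the arm or the gripper's body presses on something with over 40 N, if the wrist force passes 120 N, or if a joint passes its speed limit or range.

## Working session

There is one attempt and no reset: what is moved stays moved. The work goes in short steps, Python scripts to look and compute and a tool call to move; the robot and the scene stay as the last step left them, time stands still between calls to the robot, and variables do not carry over. Pictures are saved under pics/ and viewed, at most 14 in all, crops included, and the job is handed in when it is done.

Besides the shell and the picture viewer there is one more tool, called after "Call:" as name(argument=value, ...), one argument or row to a line, values as JSON. jog_arm: Moves the arm, as the interface text tells. Its arguments: {"type":"object","properties":{"motion":{"type":"array"},"claw":{"type":"number"},"squeeze":{"type":"number"}},"required":["motion"]}

```bash
ls; mkdir -p pics; cat > h.py <<'E'
import numpy as np, cv2
from cell import env
from scipy.spatial.transform import Rotation as R
def K(p): return np.array([[p['fx'],0,p['cx']],[0,p['fy'],p['cy']],[0,0,1.]])
def ray(p,u,v):
    d=np.array([p['k1'],0,0,0,0.])
    s=cv2.undistortPoints(np.array([[[u,v]]],float),K(p),d)[0,0]
    T=np.array(p['extrinsics']);Rm=T[:3,:3];c=-Rm.T@T[:3,3]
    return c,Rm.T@np.array([s[0],-s[1],-1])
def at(p,u,v,z):
    c,d=ray(p,u,v); return c+d*(z-c[2])/d[2]
def proj(p,P):
    T=np.array(p['extrinsics']);q=T[:3,:3]@np.array(P,float)+T[:3,3]
    s=np.array([q[0]/-q[2],-q[1]/-q[2]]);s=s*(1+p['k1']*(s@s))
    return np.array([p['fx']*s[0]+p['cx'],p['fy']*s[1]+p['cy']])
def snap(n,f=None):
    p=env.camera_params(n);im=np.array(env.read_camera(n))
    if f: cv2.imwrite('pics/'+f,im[:,:,::-1])
    return p,im
E
python3 - <<'E'
from h import *
for n in('top','scene','wrist'):
    p,im=snap(n,n+'0.png')
    c=ray(p,320,200); print(n,p['fx'],p['k1'],c)
print(env.get_obs(),env.grip_point_offset)
E
```

```text
pics
top 501.07504268397423 0.04076809157806138 (array([ 0.15093087, -0.03775037,  1.66278088]), array([ 0.19973237, -0.00712253, -0.97991864]))
scene 421.7327679522975 -0.028823045219001444 (array([ 0.98246858, -0.63644513,  1.30810836]), array([-0.34210721,  0.41472641, -0.84330365]))
wrist 329.605351714048 -0.060134734477799115 (array([ 0.23124655, -0.61201318,  0.38288075]), array([-0.24432411, -0.07941961, -0.96659994]))
{'time_s': 0.15, 'qpos': array([76.15351075, 18.43052477, -4.01818734, 83.15815847,  1.29418128,
       78.54095241, -3.26183129]), 'joint_velocities': array([-0.09482981, -0.11787503, -0.06902818, -0.15504233, -0.0244127 ,
        0.00578985, -0.0532319 ]), 'effort': array([ 1.53771045e-03, -4.91793466e+01, -4.03855937e-01, -3.12875819e+01,
       -6.41289353e-02,  4.04484663e-02,  1.10149422e-04]), 'tool_pos': array([ 0.16432412, -0.6284573 ,  0.2217053 ]), 'tool_rot': array([-1.79915547e+02,  3.37931491e-03,  1.46563958e+01]), 'force': array([-0.28549332, -0.04703394, -0.28272865]), 'wrist_torque': array([ 0.00695683,  0.00490098, -0.02246876]), 'grasp_force': 0.0, 'grip_width': 0.08710863588255191} 0.0187
```

View pics/top0.png

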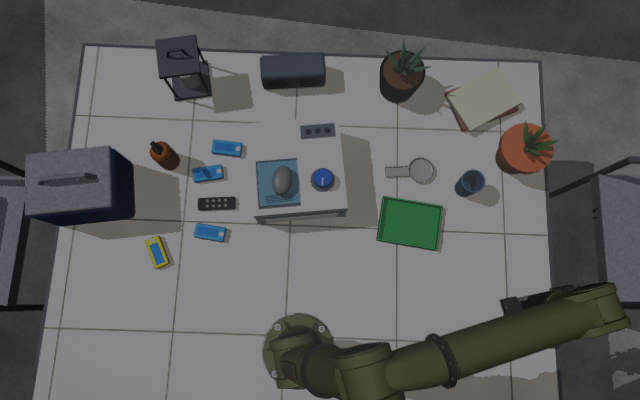

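View pics/scene0.png

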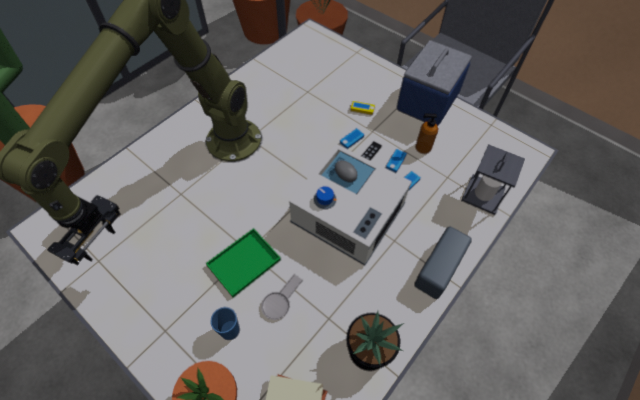

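The top view shows image up = +x and image left = +y. The cooler is around (300,175), with its cover at (278,183), stone at (283,180) and cap at (322,178). There are three packs at (227,148), (208,174) and (210,232), and the remote is at (216,204). The tray is at (410,223). The scene view agrees, and the yellow decoy is at (157,252).

```bash
python3 - <<'E'
from h import *
p=env.camera_params('top')
im=cv2.imread('pics/top0.png')
hsv=cv2.cvtColor(im,cv2.COLOR_BGR2HSV)
def blobs(m,z,name,amin=60):
    n,l,s,c=cv2.connectedComponentsWithStats(m.astype(np.uint8))
    for i in range(1,n):
        if s[i,4]<amin: continue
        ys,xs=np.where(l==i)
        P=np.array([at(p,x,y,z)[:2] for x,y in zip(xs,ys)],np.float32)
        (cx,cy),(w,h),a=cv2.minAreaRect(P*1000)
        print(name,c[i].round(1),s[i,4],'ctr',round(cx),round(cy),'size',round(w),round(h),'ang',round(a,1))
H,S,V=[hsv[:,:,i].astype(int) for i in range(3)]
blobs((H>95)&(H<112)&(S>140)&(V>100),.022,'blue')
blobs((H>50)&(H<75)&(S>150),.02,'green',500)
blobs((H>105)&(H<125)&(S>180)&(V>60),.185,'cap')
blobs((H>90)&(H<108)&(S>40)&(S<150)&(V>60),.145,'cover',200)
crop=cv2.resize(im[110:260,140:450],None,fx=2.55,fy=2.55,interpolation=cv2.INTER_CUBIC)
cv2.imwrite('pics/c1.png',crop)
E
```

```text
blue [225.4 147.3] 338 ctr 656 276 size 96 45 ang 85.0
blue [207.5 173.6] 259 ctr 564 334 size 45 96 ang 11.2
blue [322.4 176.4] 221 ctr 565 -55 size 56 57 ang 2.3
blue [208.3 231.8] 369 ctr 364 310 size 96 45 ang 82.7
blue [156.6 253.2] 168 ctr 288 474 size 67 26 ang 26.1
cover [291.   64.9] 1124 ctr 908 61 size 77 202 ang 5.6
cover [276.  182.7] 1409 ctr 512 85 size 144 129 ang 7.2
```

View pics/c1.png

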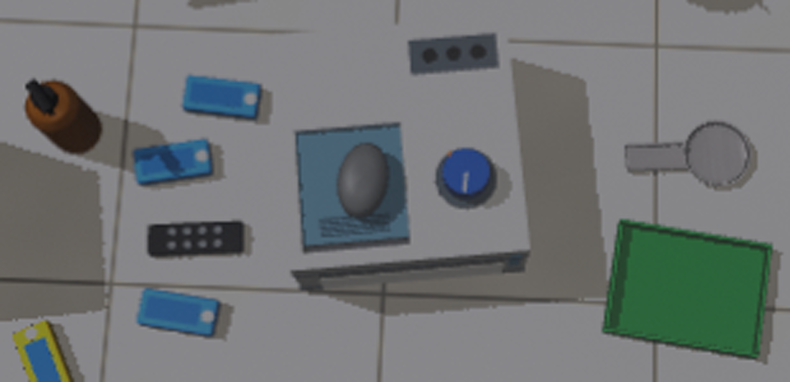

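The crop shows the cover corners at TL(297,130), TR(400,123), BR(408,242) and BL(306,248). The ribbed patch is at the near (-x) end, and the cap's white line points down. The deck's front edge runs from (292,272) to (528,250).

```bash
python3 - <<'E'
from h import *
p=env.camera_params('top')
f=lambda u,v,z:(at(p,140+u/2.55,110+v/2.55,z)[:2]*1000).round()
for n,u,v,z in [('TL',297,130,.1455),('TR',400,123,.15),('BR',408,242,.1455),('BL',306,248,.1455),('patchL',320,227,.1455),('patchR',390,225,.1455),('deckfrontL',292,272,.15),('deckfrontR',528,250,.15),('deckbackR',512,58,.15),('capline',464,190,.185),('orange',449,153,.16),
('stoneTop',375,143,.167),('stoneBot',350,217,.167),('stoneL',338,183,.167),('stoneR',389,178,.167),
('tray1',619,221,.025),('tray2',771,242,.025),('tray3',755,357,.025),('tray4',604,331,.025),('remoteL',148,240,.016),('remoteR',243,236,.016),('bottle base',82,140,0)]: print(n,f(u,v,z))
E
```

```text
TL [577. 155.]
TR [590.  29.]
BR [442.  12.]
BL [430. 135.]
patchL [457. 120.]
patchR [462.  35.]
deckfrontL [399. 149.]
deckfrontR [ 437. -133.]
deckbackR [ 679. -107.]
capline [500. -53.]
orange [552. -33.]
stoneTop [559.  57.]
stoneBot [466.  82.]
stoneL [507.  99.]
stoneR [516.  38.]
tray1 [ 504. -259.]
tray2 [ 484. -456.]
tray3 [ 334. -434.]
tray4 [ 359. -241.]
remoteL [456. 357.]
remoteR [467. 233.]
bottle base [592. 460.]
```

```bash
cat >> h.py <<'E'
def plan(*wps, step=4.0, turn=8.5):
    """waypoints (x,y,z,yaw); prints rotate-first rows then translate rows, in tool axes"""
    o=env.get_obs(); p=np.array(o['tool_pos']); A=R.from_euler('xyz',o['tool_rot'],degrees=True)
    for x,y,z,yaw in wps:
        B=R.from_euler('xyz',[180,0,yaw],degrees=True)
        rv=(A.inv()*B).as_rotvec(degrees=True); n=int(np.ceil(np.abs(rv).max()/turn-1e-6))
        d=B.inv().apply(np.array([x,y,z])-p)*100; m=int(np.ceil(np.linalg.norm(d)/step-1e-6))
        print('turn',n,'x',(rv/max(n,1)).round(2),'| shift',m,'x',(d/max(m,1)).round(2))
        A=B;p=np.array([x,y,z])
def st():
    o=env.get_obs(); print('t',o['time_s'].__round__(2),'p',np.round(o['tool_pos'],4),'rpy',np.round(o['tool_rot'],1),'F',np.round(o['force'],1),'Tz',np.round(o['wrist_torque'],2),'w',round(o['grip_width'],4),'g',round(o['grasp_force'],1),'q',np.round(o['qpos']))
E
python3 -c "
from h import *
plan((.42,-.35,.30,-15),(.50,.02,.30,-15))"
```

```text
turn 4 x [-0.02  0.01  7.41] | shift 10 x [ 1.75 -3.35 -0.78]
turn 0 x [0. 0. 0.] | shift 10 x [-0.18 -3.78 -0.  ]
```

Call:
jog_arm(
  motion=[
    {"z":-1.6},
    {"az":7.4,"z":-1.6},
    {"az":7.4,"z":-1.6},
    {"az":7.4,"z":-1.6},
    {"az":7.4,"z":-1.4},
  ],
  claw=1,
)

```text
$.motion[0]: bad value
```

Call:
jog_arm(
  motion=[
    {"x":1.75,"y":-3.35},
    {"x":1.75,"y":-3.35},
    {"x":1.75,"y":-3.35},
    {"x":1.75,"y":-3.35},
    {"x":1.75,"y":-3.35},
  ],
)

```text
$.motion[0]: bad value
```

Call:
jog_arm(
  motion=[
    {"x":1.75,"y":-3.35},
    {"x":1.75,"y":-3.35},
    {"x":1.75,"y":-3.35},
    {"x":1.75,"y":-3.35},
    {"x":1.75,"y":-3.35},
  ],
)

```text
$.motion[0]: bad value
```

Call:
jog_arm(
  motion=[
    {"x":-0.2,"y":-3.8},
    {"x":-0.2,"y":-3.8},
    {"x":-0.2,"y":-3.8},
    {"x":-0.2,"y":-3.8},
    {"x":-0.2,"y":-3.8},
  ],
)

```text
$.motion[0]: bad value
```

Call:
jog_arm(
  motion=[
    {"x":-0.2,"y":-3.8},
    {"x":-0.2,"y":-3.8},
    {"x":-0.2,"y":-3.8},
    {"x":-0.2,"y":-3.8},
    {},
  ],
)

```text
$.motion[0]: bad value
```

```bash
python3 -c "
from h import *
st();snap('wrist','w1.png')"
```

```text
t 0.15 p [ 0.1643 -0.6285  0.2217] rpy [-179.9    0.    14.7] F [-0.3 -0.  -0.3] Tz [ 0.01  0.   -0.02] w 0.0871 g 0.0 q [76. 18. -4. 83.  1. 79. -3.]
```

View pics/w1.png

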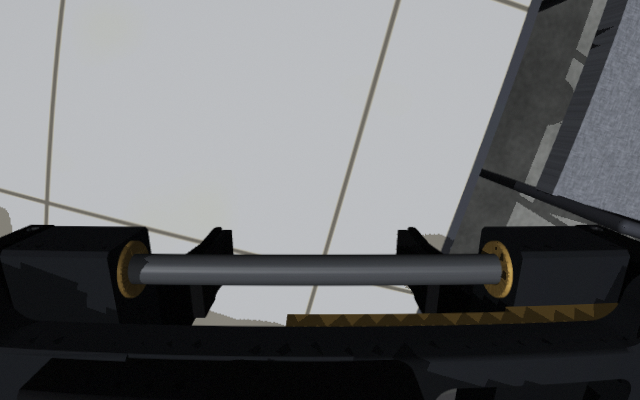

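The rows were refused, so they probably need all six keys. The arm hasn't moved. The view shows the fingers covering rows below 230, so anything I want to see must lie ahead of the gripper, along +tool x.

Call:
jog_arm(
  motion=[
    {"x":0,"y":0,"z":-1.6,"ax":0,"ay":0,"az":0},
    {"x":0,"y":0,"z":-1.6,"ax":0,"ay":0,"az":7.4},
    {"x":0,"y":0,"z":-1.6,"ax":0,"ay":0,"az":7.4},
    {"x":0,"y":0,"z":-1.6,"ax":0,"ay":0,"az":7.4},
    {"x":0,"y":0,"z":-1.4,"ax":0,"ay":0,"az":7.4},
  ],
  claw=1,
)

```text
time_s: 0.7
tool_pos: [0.1646, -0.6291, 0.303]
tool_rot: [179.9, -0.1, -15.2]
force: [-0.1, -0.7, -1.1]
grip_width: 0.0871
grasp_force: 0.0
```

Call:
jog_arm(
  motion=[
    {"x":1.75,"y":-3.35,"z":0,"ax":0,"ay":0,"az":0},
    {"x":1.75,"y":-3.35,"z":0,"ax":0,"ay":0,"az":0},
    {"x":1.75,"y":-3.35,"z":0,"ax":0,"ay":0,"az":0},
    {"x":1.75,"y":-3.35,"z":0,"ax":0,"ay":0,"az":0},
    {"x":1.75,"y":-3.35,"z":0,"ax":0,"ay":0,"az":0},
  ],
)

```text
time_s: 1.2
tool_pos: [0.2932, -0.4886, 0.3021]
tool_rot: [179.9, -0.1, -14.9]
force: [0.8, 1.0, 0.3]
grip_width: 0.0874
grasp_force: 0.0
```

Call:
jog_arm(
  motion=[
    {"x":1.75,"y":-3.35,"z":0,"ax":0,"ay":0,"az":0},
    {"x":1.75,"y":-3.35,"z":0,"ax":0,"ay":0,"az":0},
    {"x":1.75,"y":-3.35,"z":0,"ax":0,"ay":0,"az":0},
    {"x":1.75,"y":-3.35,"z":0,"ax":0,"ay":0,"az":0},
    {"x":1.75,"y":-3.35,"z":0,"ax":0,"ay":0,"az":0},
  ],
)

```text
time_s: 1.7
tool_pos: [0.4209, -0.3492, 0.3021]
tool_rot: [179.9, -0.1, -15.0]
force: [0.0, -1.2, -0.6]
grip_width: 0.0869
grasp_force: 0.0
```

```bash
python3 -c "
from h import *
st();plan((.435,0.02,.30,-15))"
```

```text
t 1.7 p [ 0.4209 -0.3492  0.3021] rpy [ 1.799e+02 -1.000e-01 -1.500e+01] F [ 0.  -1.2 -0.6] Tz [ 0.01 -0.01 -0.05] w 0.0869 g 0.0 q [ 51.   5. -15.  90.   1.  85. -69.]
turn 1 x [ 0.06 -0.09  0.05] | shift 10 x [-0.82 -3.6   0.02]
```

Call:
jog_arm(
  motion=[
    {"x":-0.8,"y":-3.6,"z":0,"ax":0,"ay":0,"az":0},
    {"x":-0.8,"y":-3.6,"z":0,"ax":0,"ay":0,"az":0},
    {"x":-0.8,"y":-3.6,"z":0,"ax":0,"ay":0,"az":0},
    {"x":-0.8,"y":-3.6,"z":0,"ax":0,"ay":0,"az":0},
    {"x":-0.8,"y":-3.6,"z":0,"ax":0,"ay":0,"az":0},
  ],
)

```text
time_s: 2.2
tool_pos: [0.4278, -0.1646, 0.302]
tool_rot: [180.0, -0.1, -14.9]
force: [-0.1, -0.5, -0.3]
grip_width: 0.0871
grasp_force: 0.0
```

Call:
jog_arm(
  motion=[
    {"x":-0.8,"y":-3.6,"z":0,"ax":0,"ay":0,"az":0},
    {"x":-0.8,"y":-3.6,"z":0,"ax":0,"ay":0,"az":0},
    {"x":-0.8,"y":-3.6,"z":0,"ax":0,"ay":0,"az":0},
    {"x":-0.8,"y":-3.6,"z":0,"ax":0,"ay":0,"az":0},
    {"x":-0.8,"y":-3.6,"z":0,"ax":0,"ay":0,"az":0},
  ],
)

```text
time_s: 2.7
tool_pos: [0.4355, 0.0199, 0.302]
tool_rot: [180.0, -0.1, -14.9]
force: [0.3, 0.1, -0.3]
grip_width: 0.087
grasp_force: 0.0
```

Call:
jog_arm(
  motion=[
    {"x":0,"y":0,"z":0,"ax":0,"ay":0,"az":0},
    {"x":0,"y":0,"z":0,"ax":0,"ay":0,"az":0},
    {"x":0,"y":0,"z":0,"ax":0,"ay":0,"az":0},
    {"x":0,"y":0,"z":0,"ax":0,"ay":0,"az":0},
    {"x":0,"y":0,"z":0,"ax":0,"ay":0,"az":0},
  ],
)

```text
time_s: 3.2
tool_pos: [0.4354, 0.0171, 0.3006]
tool_rot: [-180.0, 0.0, -15.1]
force: [0.1, -0.4, 0.6]
grip_width: 0.0872
grasp_force: 0.0
```

```bash
python3 -c "
from h import *
import json
st();p,_=snap('wrist','w2.png')
json.dump({k:np.array(v).tolist() for k,v in p.items()},open('w2.json','w'))"
```

```text
t 3.2 p [0.4354 0.0171 0.3006] rpy [-180.     0.   -15.1] F [ 0.1 -0.4  0.6] Tz [0.05 0.06 0.03] w 0.0872 g 0.0 q [  36.  -10.  -36.  103.   -6.   85. -104.]
```

View pics/w2.png

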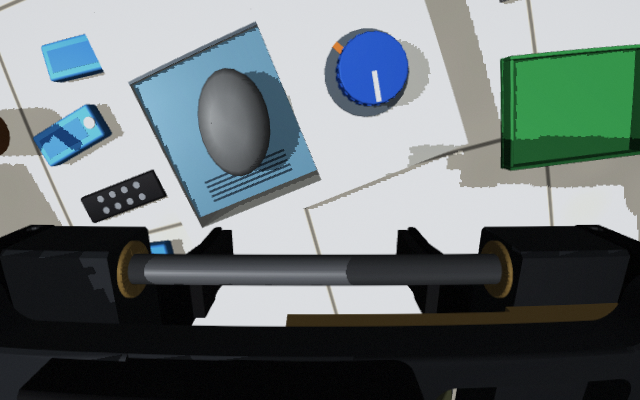

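```bash
python3 - <<'E'
from h import *
import json
p=json.load(open('w2.json'));p['extrinsics']=np.array(p['extrinsics'])
f=lambda u,v,z:(at(p,u,v,z)[:2]*1000).round(1)
for n,u,v,z in [('farL',131,83,.15),('farR',257,22,.15),('nearR',320,178,.15),('nearL',202,226,.15),('patch1',205,182,.1455),('patch2',285,150,.1455),('patch3',215,200,.1455),('patch4',297,168,.1455),('coverEdgeL',197,214,.1455),('coverEdgeR',318,166,.1455),('cap',372,66,.187),('lineO',378,102,.187),('lineI',374,71,.187),('orange',338,47,.155),('deckfrontR',306,209,.15)]: print(n,f(u,v,z))
im=cv2.imread('pics/w2.png');hsv=cv2.cvtColor(im,cv2.COLOR_BGR2HSV).astype(int)
g=np.zeros(im.shape[:2],np.uint8);g[60:185,190:280]=1
m=((hsv[:,:,1]<45)&(hsv[:,:,2]>40)&(hsv[:,:,2]<175)&(g>0)).astype(np.uint8)
m=cv2.morphologyEx(m,cv2.MORPH_OPEN,np.ones((5,5)))
c=max(cv2.findContours(m,0,2)[0],key=cv2.contourArea)
P=np.array([f(*q[0],.168) for q in c],np.float32)
e=cv2.fitEllipse(P);print('stone',e)
m=((hsv[:,:,0]>108)&(hsv[:,:,0]<125)&(hsv[:,:,1]>180)&(hsv[:,:,2]>150)).astype(np.uint8)
c=max(cv2.findContours(m,0,2)[0],key=cv2.contourArea)
P=np.array([f(*q[0],.187) for q in c],np.float32);print('cap',cv2.fitEllipse(P),cv2.minEnclosingCircle(P))
E
```

```text
farL [573.5 154.1]
farR [590.6  26.8]
nearR [442.    9.3]
nearL [425.5 136.6]
patch1 [466.9 119.9]
patch2 [476.2  34.8]
patch3 [446.9 116.4]
patch4 [456.5  28.5]
coverEdgeL [437.8 139.2]
coverEdgeR [453.1   8.3]
cap [525.5 -54.6]
lineO [497.3 -53.1]
lineI [521.4 -55.3]
orange [551.1 -35.7]
deckfrontR [415.5  30.6]
stone ((512.9039916992188, 70.59774017333984), (57.677711486816406, 91.40229797363281), 80.2584457397461)
cap ((525.0455322265625, -54.68433380126953), (52.261592864990234, 54.660743713378906), 170.9541015625) ((523.6819458007812, -54.274234771728516), 28.0372371673584)
```

The view shows the cover opening corners at (131,83), (257,22), (320,178) and (202,226), which measures 149x129 mm as expected. Cooler yaw is about 7.1° and the cover is about 8 mm ajar. The stone is at (234,121). The cap is at (372,66), with its line pointing to (378,102) and the orange mark at (338,47), so the cap needs about 141° clockwise.

```bash
python3 -c "
from h import *
plan((.513,.0706,.22,-12),(.513,.0706,.155,-12),step=3.5)"
```

```text
turn 1 x [-0.    0.02 -3.04] | shift 4 x [ 1.62 -1.71  2.01]
turn 0 x [0. 0. 0.] | shift 2 x [-0.   -0.    3.25]
```

Call:
jog_arm(
  motion=[
    {"x":0,"y":0,"z":0,"ax":0,"ay":0,"az":-3.0},
    {"x":1.62,"y":-1.71,"z":2,"ax":0,"ay":0,"az":0},
    {"x":1.62,"y":-1.71,"z":2,"ax":0,"ay":0,"az":0},
    {"x":1.62,"y":-1.71,"z":2,"ax":0,"ay":0,"az":0},
    {"x":1.62,"y":-1.71,"z":2,"ax":0,"ay":0,"az":0},
  ],
)

```text
time_s: 3.75
tool_pos: [0.5138, 0.0715, 0.2198]
tool_rot: [180.0, -0.0, -12.0]
force: [0.2, 0.1, 1.1]
grip_width: 0.0869
grasp_force: 0.0
```

Call:
jog_arm(
  motion=[
    {"x":0,"y":0,"z":0,"ax":0,"ay":0,"az":0},
    {"x":0,"y":0,"z":2,"ax":0,"ay":0,"az":0},
    {"x":0,"y":0,"z":2,"ax":0,"ay":0,"az":0},
    {"x":0,"y":0,"z":2,"ax":0,"ay":0,"az":0},
    {"x":0,"y":0,"z":0.5,"ax":0,"ay":0,"az":0},
  ],
)

```text
time_s: 4.25
tool_pos: [0.5115, 0.0704, 0.154]
tool_rot: [179.9, 0.2, -12.0]
force: [-0.2, -0.6, -0.8]
grip_width: 0.0871
grasp_force: 0.0
```

Call:
jog_arm(
  motion=[
    {"x":0,"y":0,"z":0,"ax":0,"ay":0,"az":0},
    {"x":0,"y":0,"z":0,"ax":0,"ay":0,"az":0},
    {"x":0,"y":0,"z":0,"ax":0,"ay":0,"az":0},
    {"x":0,"y":0,"z":0,"ax":0,"ay":0,"az":0},
    {"x":0,"y":0,"z":0,"ax":0,"ay":0,"az":0},
  ],
  claw=-1,
  squeeze=30,
)

```text
time_s: 4.75
tool_pos: [0.5135, 0.0703, 0.1565]
tool_rot: [179.9, -0.1, -12.0]
force: [-2.0, -3.6, 4.3]
grip_width: 0.0588
grasp_force: 30.0
```

Call:
jog_arm(
  motion=[
    {"x":0,"y":0,"z":0,"ax":0,"ay":0,"az":0},
    {"x":0,"y":0,"z":0,"ax":0,"ay":0,"az":0},
    {"x":0,"y":0,"z":0,"ax":0,"ay":0,"az":0},
    {"x":0,"y":0,"z":0,"ax":0,"ay":0,"az":0},
    {"x":0,"y":0,"z":0,"ax":0,"ay":0,"az":0},
  ],
)

```text
time_s: 5.25
tool_pos: [0.5136, 0.0704, 0.1564]
tool_rot: [179.9, -0.1, -12.0]
force: [-0.7, -3.9, 6.9]
grip_width: 0.059
grasp_force: 30.0
```

```bash
python3 -c "
from h import *
st();plan((.513,.0706,.28,-12),(.42,-.348,.28,-12),(.42,-.348,.0175,-12),step=3.5)"
```

```text
t 5.25 p [0.5136 0.0704 0.1564] rpy [ 1.799e+02 -1.000e-01 -1.200e+01] F [-0.7 -3.9  6.9] Tz [-0.94  0.29  0.08] w 0.059 g 30.0 q [  30.    8.  -43.  105.    6.   69. -118.]
turn 1 x [ 0.1  -0.09  0.02] | shift 4 x [-0.02 -0.   -3.09]
turn 0 x [0. 0. 0.] | shift 13 x [-0.03  3.3   0.  ]
turn 0 x [0. 0. 0.] | shift 8 x [-0.   -0.    3.28]
```

Call:
jog_arm(
  motion=[
    {"x":0,"y":0,"z":-1.5,"ax":0,"ay":0,"az":0},
    {"x":0,"y":0,"z":-2.5,"ax":0,"ay":0,"az":0},
    {"x":0,"y":0,"z":-2.9,"ax":0,"ay":0,"az":0},
    {"x":0,"y":0,"z":-2.9,"ax":0,"ay":0,"az":0},
    {"x":0,"y":0,"z":-2.5,"ax":0,"ay":0,"az":0},
  ],
)

```text
time_s: 5.75
tool_pos: [0.5127, 0.0728, 0.2802]
tool_rot: [-179.9, -0.0, -11.9]
force: [-0.4, 0.5, -4.6]
grip_width: 0.0588
grasp_force: 30.0
```

Call:
jog_arm(
  motion=[
    {"x":0,"y":1.5,"z":0,"ax":0,"ay":0,"az":0},
    {"x":0,"y":3,"z":0,"ax":0,"ay":0,"az":0},
    {"x":0,"y":3.3,"z":0,"ax":0,"ay":0,"az":0},
    {"x":0,"y":3.3,"z":0,"ax":0,"ay":0,"az":0},
    {"x":0,"y":3.3,"z":0,"ax":0,"ay":0,"az":0},
  ],
)

```text
time_s: 6.25
tool_pos: [0.4827, -0.0693, 0.2786]
tool_rot: [-179.9, 0.0, -11.9]
force: [1.4, -0.4, -3.5]
grip_width: 0.0587
grasp_force: 30.0
```

Call:
jog_arm(
  motion=[
    {"x":0,"y":3.3,"z":0,"ax":0,"ay":0,"az":0},
    {"x":0,"y":3.3,"z":0,"ax":0,"ay":0,"az":0},
    {"x":0,"y":3.3,"z":0,"ax":0,"ay":0,"az":0},
    {"x":0,"y":3.3,"z":0,"ax":0,"ay":0,"az":0},
    {"x":0,"y":3.3,"z":0,"ax":0,"ay":0,"az":0},
  ],
)

```text
time_s: 6.75
tool_pos: [0.4489, -0.2307, 0.2786]
tool_rot: [-179.9, -0.0, -11.9]
force: [0.1, -0.1, -2.9]
grip_width: 0.0589
grasp_force: 30.0
```

Call:
jog_arm(
  motion=[
    {"x":0,"y":3.3,"z":0,"ax":0,"ay":0,"az":0},
    {"x":0,"y":3.3,"z":0,"ax":0,"ay":0,"az":0},
    {"x":0,"y":3.3,"z":0,"ax":0,"ay":0,"az":0},
    {"x":0,"y":2.3,"z":0,"ax":0,"ay":0,"az":0},
    {"x":0,"y":0,"z":0,"ax":0,"ay":0,"az":0},
  ],
)

```text
time_s: 7.25
tool_pos: [0.4219, -0.3535, 0.2778]
tool_rot: [-180.0, 0.1, -12.3]
force: [-0.9, 0.3, -3.8]
grip_width: 0.0586
grasp_force: 30.0
```

```bash
python3 -c "
from h import *
st();plan((.42,-.348,.0175,-12),step=3.5)
p,im=snap('top','t2.png')"
```

```text
t 7.25 p [ 0.4219 -0.3535  0.2778] rpy [-1.80e+02  1.00e-01 -1.23e+01] F [-0.9  0.3 -3.8] Tz [ 0.05 -0.03  0.03] w 0.0586 g 30.0 q [ 55.   6. -19.  92.   2.  82. -67.]
turn 1 x [-0.01  0.06 -0.27] | shift 8 x [-0.04 -0.06  3.25]
```

Call:
jog_arm(
  motion=[
    {"x":0,"y":0,"z":3,"ax":0,"ay":0,"az":0},
    {"x":0,"y":0,"z":4,"ax":0,"ay":0,"az":0},
    {"x":0,"y":0,"z":4,"ax":0,"ay":0,"az":0},
    {"x":0,"y":0,"z":4,"ax":0,"ay":0,"az":0},
    {"x":0,"y":0,"z":4,"ax":0,"ay":0,"az":0},
  ],
)

```text
time_s: 7.8
tool_pos: [0.4248, -0.3481, 0.0875]
tool_rot: [-179.9, -0.1, -11.8]
force: [0.3, -0.1, -4.3]
grip_width: 0.0588
grasp_force: 30.0
```

Call:
jog_arm(
  motion=[
    {"x":0,"y":0,"z":3,"ax":0,"ay":0,"az":0},
    {"x":0,"y":0,"z":2,"ax":0,"ay":0,"az":0},
    {"x":0,"y":0,"z":1,"ax":0,"ay":0,"az":0},
    {"x":0,"y":0,"z":0.7,"ax":0,"ay":0,"az":0},
    {"x":0,"y":0,"z":0.3,"ax":0,"ay":0,"az":0},
  ],
)

```text
time_s: 8.3
tool_pos: [0.4246, -0.3497, 0.0189]
tool_rot: [-180.0, -0.0, -11.9]
force: [0.3, 0.3, -3.6]
grip_width: 0.0586
grasp_force: 30.0
```

Call:
jog_arm(
  motion=[
    {"x":0,"y":0,"z":0,"ax":0,"ay":0,"az":0},
    {"x":0,"y":0,"z":0,"ax":0,"ay":0,"az":0},
    {"x":0,"y":0,"z":0,"ax":0,"ay":0,"az":0},
    {"x":0,"y":0,"z":0,"ax":0,"ay":0,"az":0},
    {"x":0,"y":0,"z":0,"ax":0,"ay":0,"az":0},
  ],
)

```text
time_s: 8.8
tool_pos: [0.4239, -0.3503, 0.0189]
tool_rot: [180.0, -0.0, -11.9]
force: [0.4, 0.1, -3.8]
grip_width: 0.0585
grasp_force: 30.0
```

Call:
jog_arm(
  motion=[
    {"x":0,"y":0,"z":0,"ax":0,"ay":0,"az":0},
    {"x":0,"y":0,"z":0,"ax":0,"ay":0,"az":0},
    {"x":0,"y":0,"z":0,"ax":0,"ay":0,"az":0},
    {"x":0,"y":0,"z":0,"ax":0,"ay":0,"az":0},
    {"x":0,"y":0,"z":0,"ax":0,"ay":0,"az":0},
  ],
  claw=0.75,
)

```text
time_s: 9.3
tool_pos: [0.424, -0.3502, 0.0188]
tool_rot: [180.0, -0.0, -11.9]
force: [0.0, 0.9, 0.4]
grip_width: 0.0757
grasp_force: 0.0
```

Call:
jog_arm(
  motion=[
    {"x":0,"y":0,"z":-2,"ax":0,"ay":0,"az":0},
    {"x":0,"y":0,"z":-4,"ax":0,"ay":0,"az":0},
    {"x":0,"y":0,"z":-4,"ax":0,"ay":0,"az":0},
    {"x":0,"y":0,"z":-5,"ax":0,"ay":0,"az":0},
    {"x":0,"y":0,"z":-5,"ax":0,"ay":0,"az":0},
  ],
)

```text
time_s: 9.8
tool_pos: [0.4234, -0.3497, 0.2203]
tool_rot: [-180.0, 0.0, -11.9]
force: [1.2, 0.2, 0.3]
grip_width: 0.0762
grasp_force: 0.0
```

```bash
python3 -c "
from h import *
st()
p,im=snap('scene','s3.png');cv2.imwrite('pics/s3c.png',cv2.resize(im[140:310,180:440,::-1],None,fx=2,fy=2,interpolation=2))"
```

```text
t 9.8 p [ 0.4234 -0.3497  0.2203] rpy [-180.     0.   -11.9] F [1.2 0.2 0.3] Tz [-0.05 -0.04 -0.01] w 0.0762 g 0.0 q [ 55.   7. -20.  97.   3.  76. -67.]
```

View pics/s3c.png

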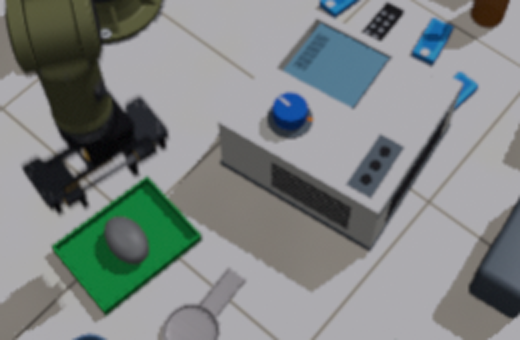

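The stone lies in the middle of the tray and the cover is clear. Next I open the cover, pressing with shut fingers at yaw 97, which also suits the packs.

```bash
python3 -c "
from h import *
plan((.4234,-.3497,.28,97),(.464,.076,.26,97),(.464,.076,.16,97),step=4)"
```

```text
turn 13 x [ 0.07 -0.01 -8.38] | shift 2 x [ 0.16 -0.18 -2.5 ]
turn 0 x [0. 0. 0.] | shift 11 x [3.8  0.84 0.18]
turn 0 x [0. 0. 0.] | shift 3 x [-0.   -0.    3.33]
```

Call:
jog_arm(
  motion=[
    {"x":0,"y":0,"z":-1.2,"ax":0,"ay":0,"az":-8.4},
    {"x":0,"y":0,"z":-1.2,"ax":0,"ay":0,"az":-8.4},
    {"x":0,"y":0,"z":-1.2,"ax":0,"ay":0,"az":-8.4},
    {"x":0,"y":0,"z":-1.2,"ax":0,"ay":0,"az":-8.4},
    {"x":0,"y":0,"z":-1.2,"ax":0,"ay":0,"az":-8.4},
  ],
  claw=-1,
)

```text
time_s: 10.35
tool_pos: [0.4238, -0.35, 0.2788]
tool_rot: [180.0, 0.0, 30.4]
force: [-0.3, -0.2, 0.4]
grip_width: 0.0438
grasp_force: 0.0
```

Call:
jog_arm(
  motion=[
    {"x":0,"y":0,"z":0,"ax":0,"ay":0,"az":-8.4},
    {"x":0,"y":0,"z":0,"ax":0,"ay":0,"az":-8.4},
    {"x":0,"y":0,"z":0,"ax":0,"ay":0,"az":-8.4},
    {"x":0,"y":0,"z":0,"ax":0,"ay":0,"az":-8.4},
    {"x":0,"y":0,"z":0,"ax":0,"ay":0,"az":-8.4},
  ],
)

```text
time_s: 10.85
tool_pos: [0.4238, -0.35, 0.2783]
tool_rot: [-180.0, 0.0, 72.4]
force: [0.0, 0.2, 0.6]
grip_width: 0.0051
grasp_force: 0.0
```

Call:
jog_arm(
  motion=[
    {"x":0,"y":0,"z":0,"ax":0,"ay":0,"az":-8.4},
    {"x":0,"y":0,"z":0,"ax":0,"ay":0,"az":-8.4},
    {"x":0,"y":0,"z":0,"ax":0,"ay":0,"az":-8.4},
    {"x":3.8,"y":0.84,"z":0,"ax":0,"ay":0,"az":0},
    {"x":3.8,"y":0.84,"z":0,"ax":0,"ay":0,"az":0},
  ],
)

```text
time_s: 11.35
tool_pos: [0.4306, -0.2724, 0.2779]
tool_rot: [180.0, -0.1, 97.1]
force: [1.0, 0.8, 0.8]
grip_width: 0.0009
grasp_force: 0.0
```

Call:
jog_arm(
  motion=[
    {"x":3.8,"y":0.84,"z":0,"ax":0,"ay":0,"az":0},
    {"x":3.8,"y":0.84,"z":0,"ax":0,"ay":0,"az":0},
    {"x":3.8,"y":0.84,"z":0,"ax":0,"ay":0,"az":0},
    {"x":3.8,"y":0.84,"z":0,"ax":0,"ay":0,"az":0},
    {"x":3.8,"y":0.84,"z":0,"ax":0,"ay":0,"az":0},
  ],
)

```text
time_s: 11.85
tool_pos: [0.4485, -0.0771, 0.2785]
tool_rot: [180.0, 0.0, 97.3]
force: [-0.0, -0.2, -0.6]
grip_width: 0.0003
grasp_force: 0.0
```

Call:
jog_arm(
  motion=[
    {"x":3.8,"y":0.84,"z":0,"ax":0,"ay":0,"az":0},
    {"x":3.8,"y":0.84,"z":0,"ax":0,"ay":0,"az":0},
    {"x":3.8,"y":0.84,"z":0,"ax":0,"ay":0,"az":0},
    {"x":0,"y":0,"z":0,"ax":0,"ay":0,"az":0},
    {"x":0,"y":0,"z":0,"ax":0,"ay":0,"az":0},
  ],
)

```text
time_s: 12.35
tool_pos: [0.4591, 0.0381, 0.2785]
tool_rot: [180.0, 0.1, 97.4]
force: [0.5, -1.0, -0.3]
grip_width: 0.0001
grasp_force: 0.0
```

```bash
python3 -c "
from h import *
st();plan((.464,.076,.155,97),step=4)"
```

```text
t 12.35 p [0.4591 0.0381 0.2785] rpy [1.80e+02 1.00e-01 9.74e+01] F [ 0.5 -1.  -0.3] Tz [-0.04 -0.08  0.  ] w 0.0001 g 0.0 q [ 44.  -7. -47. 102.  -5.  82.   5.]
turn 1 x [0.01 0.06 0.39] | shift 4 x [0.92 0.24 3.09]
```

Call:
jog_arm(
  motion=[
    {"x":0.95,"y":0.24,"z":3,"ax":0,"ay":0,"az":0.4},
    {"x":0.95,"y":0.24,"z":3,"ax":0,"ay":0,"az":0},
    {"x":0.95,"y":0.24,"z":3,"ax":0,"ay":0,"az":0},
    {"x":0.95,"y":0.24,"z":3,"ax":0,"ay":0,"az":0},
    {"x":0,"y":0,"z":0.4,"ax":0,"ay":0,"az":0},
  ],
)

```text
time_s: 12.85
tool_pos: [0.4615, 0.0757, 0.1513]
tool_rot: [-179.6, -0.1, 96.9]
force: [-0.1, -1.3, 0.5]
grip_width: 0.0002
grasp_force: 0.0
```

Call:
jog_arm(
  motion=[
    {"x":0,"y":0,"z":0.2,"ax":0,"ay":0,"az":0},
    {"x":0,"y":0,"z":0.2,"ax":0,"ay":0,"az":0},
    {"x":0,"y":0,"z":0.2,"ax":0,"ay":0,"az":0},
    {"x":0,"y":0,"z":0.1,"ax":0,"ay":0,"az":0},
    {"x":0,"y":0,"z":0,"ax":0,"ay":0,"az":0},
  ],
)

```text
time_s: 13.35
tool_pos: [0.4644, 0.0761, 0.148]
tool_rot: [180.0, 0.0, 96.8]
force: [-0.1, 0.3, 0.1]
grip_width: 0.0008
grasp_force: 0.0
```

```bash
python3 -c "
from h import *
st()"
```

```text
t 13.35 p [0.4644 0.0761 0.148 ] rpy [180.    0.   96.8] F [-0.1  0.3  0.1] Tz [-0.01 -0.06  0.  ] w 0.0008 g 0.0 q [ 40.   2. -53. 112.   2.  67.  -7.]
```

Call:
jog_arm(
  motion=[
    {"x":0,"y":0,"z":0.1,"ax":0,"ay":0,"az":0},
    {"x":0,"y":0,"z":0.05,"ax":0,"ay":0,"az":0},
    {"x":0,"y":0,"z":0.05,"ax":0,"ay":0,"az":0},
    {"x":0,"y":0,"z":0,"ax":0,"ay":0,"az":0},
    {"x":0,"y":0,"z":0,"ax":0,"ay":0,"az":0},
  ],
)

```text
time_s: 13.85
tool_pos: [0.4642, 0.0764, 0.1459]
tool_rot: [180.0, 0.0, 96.9]
force: [-1.3, -0.6, 6.0]
grip_width: 0.0004
grasp_force: 2.6
```

Call:
jog_arm(
  motion=[
    {"x":0,"y":0,"z":0.05,"ax":0,"ay":0,"az":0},
    {"x":0,"y":0,"z":0.05,"ax":0,"ay":0,"az":0},
    {"x":0,"y":0,"z":0,"ax":0,"ay":0,"az":0},
    {"x":0,"y":0,"z":0,"ax":0,"ay":0,"az":0},
    {"x":0,"y":0,"z":0,"ax":0,"ay":0,"az":0},
  ],
)

```text
time_s: 14.35
tool_pos: [0.4654, 0.0765, 0.1459]
tool_rot: [179.8, 0.0, 96.9]
force: [-0.6, -0.3, 9.3]
grip_width: 0.0005
grasp_force: 4.7
```

Call:
jog_arm(
  motion=[
    {"x":0,"y":0,"z":0.05,"ax":0,"ay":0,"az":0},
    {"x":0,"y":0.5,"z":0,"ax":0,"ay":0,"az":0},
    {"x":0,"y":1,"z":0,"ax":0,"ay":0,"az":0},
    {"x":0,"y":1,"z":0,"ax":0,"ay":0,"az":0},
    {"x":0,"y":1,"z":0,"ax":0,"ay":0,"az":0},
  ],
)

```text
time_s: 14.85
tool_pos: [0.5006, 0.081, 0.1458]
tool_rot: [179.8, 0.0, 96.9]
force: [-1.4, -0.2, 12.4]
grip_width: 0.0004
grasp_force: 6.3
```

Call:
jog_arm(
  motion=[
    {"x":0,"y":1,"z":0,"ax":0,"ay":0,"az":0},
    {"x":0,"y":1,"z":0,"ax":0,"ay":0,"az":0},
    {"x":0,"y":1,"z":0,"ax":0,"ay":0,"az":0},
    {"x":0,"y":1,"z":0,"ax":0,"ay":0,"az":0},
    {"x":0,"y":1,"z":0,"ax":0,"ay":0,"az":0},
  ],
)

```text
time_s: 15.35
tool_pos: [0.5502, 0.0873, 0.1459]
tool_rot: [179.8, -0.0, 96.9]
force: [-1.6, 0.5, 12.9]
grip_width: 0.0003
grasp_force: 6.0
```

Call:
jog_arm(
  motion=[
    {"x":0,"y":0.6,"z":0,"ax":0,"ay":0,"az":0},
    {"x":0,"y":0.5,"z":0,"ax":0,"ay":0,"az":0},
    {"x":0,"y":0.2,"z":0,"ax":0,"ay":0,"az":0},
    {"x":0,"y":0,"z":0,"ax":0,"ay":0,"az":0},
    {"x":0,"y":0,"z":0,"ax":0,"ay":0,"az":0},
  ],
)

```text
time_s: 15.85
tool_pos: [0.5583, 0.0883, 0.1458]
tool_rot: [-179.6, 0.1, 96.9]
force: [-15.0, -3.2, 21.2]
grip_width: 0.0004
grasp_force: 10.6
```

```bash
python3 -c "
from h import *
st()"
```

```text
t 15.85 p [0.5583 0.0883 0.1458] rpy [-1.796e+02  1.000e-01  9.690e+01] F [-15.   -3.2  21.2] Tz [-0.53  3.12 -0.01] w 0.0004 g 10.6 q [ 32.  18. -51.  99.  15.  70. -16.]
```

Call:
jog_arm(
  motion=[
    {"x":0,"y":-0.3,"z":-2,"ax":0,"ay":0,"az":0},
    {"x":0,"y":0,"z":-4,"ax":0,"ay":0,"az":0},
    {"x":0,"y":-0.7,"z":-5,"ax":0,"ay":0,"az":0},
    {"x":0,"y":-1.5,"z":-5,"ax":0,"ay":0,"az":0},
    {"x":0.5,"y":-1.5,"z":-5,"ax":0,"ay":0,"az":0},
  ],
)

```text
time_s: 16.35
tool_pos: [0.522, 0.0877, 0.3504]
tool_rot: [-180.0, -0.0, 96.8]
force: [0.4, -0.4, -0.2]
grip_width: 0.0006
grasp_force: 0.0
```

Call:
jog_arm(
  motion=[
    {"x":0,"y":0,"z":0,"ax":0,"ay":0,"az":0},
    {"x":0,"y":0,"z":0,"ax":0,"ay":0,"az":0},
    {"x":0,"y":0,"z":0,"ax":0,"ay":0,"az":0},
    {"x":0,"y":0,"z":0,"ax":0,"ay":0,"az":0},
    {"x":0,"y":0,"z":0,"ax":0,"ay":0,"az":0},
  ],
  claw=1,
)

```text
time_s: 16.85
tool_pos: [0.5222, 0.088, 0.3477]
tool_rot: [-179.9, -0.0, 96.9]
force: [-0.1, 1.0, -0.7]
grip_width: 0.0325
grasp_force: 0.0
```

```bash
cat >> h.py <<'E'
def blobs(p,im,lo,hi,z,name,amin=300,ymax=400):
    hsv=cv2.cvtColor(im,cv2.COLOR_RGB2HSV); m=cv2.inRange(hsv,lo,hi); m[ymax:]=0
    m=cv2.morphologyEx(m,cv2.MORPH_CLOSE,np.ones((7,7)))
    for c in cv2.findContours(m,cv2.RETR_EXTERNAL,cv2.CHAIN_APPROX_NONE)[0]:
        if cv2.contourArea(c)<amin: continue
        P=np.array([at(p,*q[0],z)[:2]*1000 for q in c],np.float32)
        (cx,cy),(w,h),a=cv2.minAreaRect(P)
        if w<h: w,h,a=h,w,a+90
        print(name,c[:,0].mean(0).round(),'ctr',round(cx,1),round(cy,1),'size',round(w,1),round(h,1),'long',round(a,1))
E
python3 -c "
from h import *
st()
p,im=snap('wrist','w4.png');blobs(p,im,(95,110,70),(115,255,255),.022,'pk',ymax=228)
p,im2=snap('top','t4.png')
c=im2[130:230,180:380]
cv2.imwrite('pics/w4c.png',np.vstack([cv2.resize(im,(480,300)),cv2.resize(c,(480,240))])[:,:,::-1])"
```

```text
t 16.85 p [0.5222 0.088  0.3477] rpy [-179.9   -0.    96.9] F [-0.1  1.  -0.7] Tz [-0.04 -0.1  -0.02] w 0.0325 g 0.0 q [ 38.   6. -54.  86.   4.  90.  -9.]
pk [347. 173.] ctr 572.6 70.0 size 161.8 58.3 long 97.1
pk [429.  57.] ctr 663.8 251.3 size 98.8 47.4 long 85.1
pk [368.  11.] ctr 570.8 298.0 size 48.0 30.6 long 7.5
pk [216.  11.] ctr 362.5 275.6 size 49.4 35.2 long 177.3
```

View pics/w4c.png

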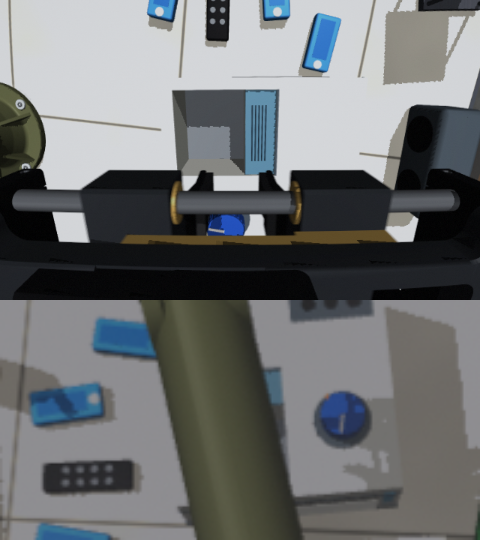

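The cover is fully open: patch at (260,135), empty pit at (210,130). In the wrist view the packs are at (322,40), (277,5) and (162,5). The first now measures (664,251) mm, about 25 mm off the earlier reading, so it was probably knocked. I'll fetch it first.

```bash
python3 -c "
from h import *
plan((.664,.251,.20,85),(.664,.251,.004,85),step=4)"
```

```text
turn 2 x [-0.05 -0.01  5.93] | shift 7 x [2.49 1.81 2.12]
turn 0 x [0. 0. 0.] | shift 5 x [ 0.   -0.    3.92]
```

Call:
jog_arm(
  motion=[
    {"x":0,"y":0,"z":0,"ax":0,"ay":0,"az":5.9},
    {"x":0,"y":0,"z":0,"ax":0,"ay":0,"az":5.9},
    {"x":2.5,"y":1.8,"z":2,"ax":0,"ay":0,"az":0},
    {"x":2.5,"y":1.8,"z":2,"ax":0,"ay":0,"az":0},
    {"x":2.5,"y":1.8,"z":2,"ax":0,"ay":0,"az":0},
  ],
)

```text
time_s: 17.45
tool_pos: [0.5837, 0.1586, 0.2881]
tool_rot: [180.0, 0.0, 85.0]
force: [1.0, -0.2, 0.4]
grip_width: 0.0802
grasp_force: 0.0
```

Call:
jog_arm(
  motion=[
    {"x":2.5,"y":1.8,"z":2,"ax":0,"ay":0,"az":0},
    {"x":2.5,"y":1.8,"z":2,"ax":0,"ay":0,"az":0},
    {"x":2.5,"y":1.8,"z":2,"ax":0,"ay":0,"az":0},
    {"x":2.5,"y":1.8,"z":2,"ax":0,"ay":0,"az":0},
    {"x":0,"y":0,"z":0,"ax":0,"ay":0,"az":0},
  ],
)

```text
time_s: 17.95
tool_pos: [0.6619, 0.2547, 0.2032]
tool_rot: [-179.5, -0.0, 85.3]
force: [-0.4, -0.7, -0.1]
grip_width: 0.0868
grasp_force: 0.0
```

```bash
python3 -c "
from h import *
st()
p,im=snap('top','t5.png');blobs(p,im,(95,140,100),(112,255,255),.022,'top',100)
plan((.664,.251,.004,85),step=4)"
```

```text
t 17.95 p [0.6619 0.2547 0.2032] rpy [-179.5   -0.    85.3] F [-0.4 -0.7 -0.1] Tz [-0.03 -0.    0.  ] w 0.0868 g 0.0 q [  9.  35. -50.  73.  26.  84. -43.]
top [157. 253.] ctr 288.2 474.5 size 67.2 25.7 long 26.1
top [209. 232.] ctr 363.8 310.1 size 96.6 44.8 long 82.7
top [207. 173.] ctr 563.7 333.4 size 96.5 45.1 long 101.3
turn 1 x [-0.33  0.02  0.21] | shift 6 x [-0.03  0.04  3.36]
```

Call:
jog_arm(
  motion=[
    {"x":0,"y":0,"z":4,"ax":0,"ay":0,"az":0},
    {"x":0,"y":0,"z":4,"ax":0,"ay":0,"az":0},
    {"x":0,"y":0,"z":4,"ax":0,"ay":0,"az":0},
    {"x":0,"y":0,"z":4,"ax":0,"ay":0,"az":0},
    {"x":0,"y":0,"z":2,"ax":0,"ay":0,"az":0},
  ],
)

```text
time_s: 18.5
tool_pos: [0.6617, 0.2491, 0.0263]
tool_rot: [-179.8, 0.2, 85.0]
force: [0.6, -0.3, -0.8]
grip_width: 0.087
grasp_force: 0.0
```

Call:
jog_arm(
  motion=[
    {"x":0,"y":0,"z":1.3,"ax":0,"ay":0,"az":0},
    {"x":0,"y":0,"z":0.4,"ax":0,"ay":0,"az":0},
    {"x":0,"y":0,"z":0,"ax":0,"ay":0,"az":0},
    {"x":0,"y":0,"z":0,"ax":0,"ay":0,"az":0},
    {"x":0,"y":0,"z":0,"ax":0,"ay":0,"az":0},
  ],
)

```text
time_s: 19.0
tool_pos: [0.6641, 0.2523, 0.014]
tool_rot: [179.9, -0.1, 85.1]
force: [-0.6, -0.5, 0.3]
grip_width: 0.087
grasp_force: 0.0
```

Call:
jog_arm(
  motion=[
    {"x":0,"y":0,"z":0,"ax":0,"ay":0,"az":0},
    {"x":0,"y":0,"z":0,"ax":0,"ay":0,"az":0},
    {"x":0,"y":0,"z":0,"ax":0,"ay":0,"az":0},
    {"x":0,"y":0,"z":0,"ax":0,"ay":0,"az":0},
    {"x":0,"y":0,"z":0,"ax":0,"ay":0,"az":0},
  ],
  claw=-1,
  squeeze=30,
)

```text
time_s: 19.5
tool_pos: [0.663, 0.2517, 0.012]
tool_rot: [-180.0, 0.0, 85.1]
force: [0.1, 0.1, -0.6]
grip_width: 0.055
grasp_force: 0.0
```

Call:
jog_arm(
  motion=[
    {"x":0,"y":0,"z":0,"ax":0,"ay":0,"az":0},
    {"x":0,"y":0,"z":0,"ax":0,"ay":0,"az":0},
    {"x":0,"y":0,"z":0,"ax":0,"ay":0,"az":0},
    {"x":0,"y":0,"z":-2,"ax":0,"ay":0,"az":0},
    {"x":0,"y":0,"z":-2,"ax":0,"ay":0,"az":0},
  ],
)

```text
time_s: 20.0
tool_pos: [0.6626, 0.2517, 0.0531]
tool_rot: [-179.9, 0.0, 85.1]
force: [1.6, -0.1, -1.4]
grip_width: 0.0475
grasp_force: 30.0
```

```bash
python3 -c "
from h import *
st()
p,im=snap('scene','s5.png')
plan((.664,.251,.24,85),(.486,.0795,.24,97),(.486,.0795,.085,97),step=4)
p,im=snap('wrist','w5.png');cv2.imwrite('pics/w5c.png',im[100:300,150:500,::-1])"
```

```text
t 20.0 p [0.6626 0.2517 0.0531] rpy [-179.9    0.    85.1] F [ 1.6 -0.1 -1.4] Tz [-0.06 -0.15 -0.03] w 0.0475 g 30.0 q [  9.  41. -47.  83.  31.  70. -47.]
turn 1 x [ 0.3  -0.18  0.05] | shift 5 x [-0.05 -0.02 -3.63]
turn 2 x [ 0.  0. -6.] | shift 7 x [-2.12 -2.82 -0.  ]
turn 0 x [0. 0. 0.] | shift 4 x [-0.   -0.    3.87]
```

View pics/w5c.png

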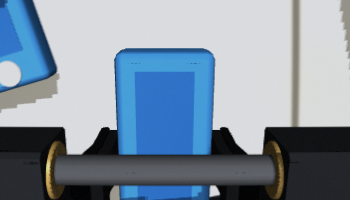

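Call:
jog_arm(
  motion=[
    {"x":0,"y":0,"z":-3.8,"ax":0,"ay":0,"az":0},
    {"x":0,"y":0,"z":-3.8,"ax":0,"ay":0,"az":0},
    {"x":0,"y":0,"z":-3.8,"ax":0,"ay":0,"az":0},
    {"x":0,"y":0,"z":-3.8,"ax":0,"ay":0,"az":0},
    {"x":0,"y":0,"z":-3.5,"ax":0,"ay":0,"az":0},
  ],
)

```text
time_s: 20.6
tool_pos: [0.663, 0.2519, 0.2418]
tool_rot: [179.9, -0.0, 85.1]
force: [0.0, -0.2, -1.9]
grip_width: 0.0474
grasp_force: 30.0
```

Call:
jog_arm(
  motion=[
    {"x":0,"y":0,"z":0,"ax":0,"ay":0,"az":-6},
    {"x":0,"y":0,"z":0,"ax":0,"ay":0,"az":-6},
    {"x":-2.1,"y":-2.8,"z":0,"ax":0,"ay":0,"az":0},
    {"x":-2.1,"y":-2.8,"z":0,"ax":0,"ay":0,"az":0},
    {"x":-2.1,"y":-2.8,"z":0,"ax":0,"ay":0,"az":0},
  ],
)

```text
time_s: 21.1
tool_pos: [0.5864, 0.1786, 0.239]
tool_rot: [-180.0, -0.0, 97.1]
force: [0.3, -0.9, -0.4]
grip_width: 0.0478
grasp_force: 30.0
```

Call:
jog_arm(
  motion=[
    {"x":-2.1,"y":-2.8,"z":0,"ax":0,"ay":0,"az":0},
    {"x":-2.1,"y":-2.8,"z":0,"ax":0,"ay":0,"az":0},
    {"x":-2.1,"y":-2.8,"z":0,"ax":0,"ay":0,"az":0},
    {"x":-2.1,"y":-2.8,"z":0,"ax":0,"ay":0,"az":0},
    {"x":0,"y":0,"z":0,"ax":0,"ay":0,"az":0},
  ],
)

```text
time_s: 21.6
tool_pos: [0.4844, 0.0775, 0.2392]
tool_rot: [-179.9, 0.4, 96.7]
force: [-0.0, -1.0, -1.2]
grip_width: 0.0475
grasp_force: 30.0
```

```bash
python3 -c "
from h import *
st()
plan((.486,.0795,.16,97),(.486,.0795,.087,97),step=4)
p,im=snap('wrist','w6.png');o=env.get_obs()
q=at(p,315,152,o['tool_pos'][2]+.010);print(q-o['tool_pos'])"
```

```text
t 21.6 p [0.4844 0.0775 0.2392] rpy [-179.9    0.4   96.7] F [-0.  -1.  -1.2] Tz [-0.06 -0.15  0.03] w 0.0475 g 30.0 q [ 48.   1. -60. 102.   1.  78.  -6.]
turn 1 x [-0.06  0.45 -0.3 ] | shift 2 x [0.09 0.09 3.96]
turn 0 x [0. 0. 0.] | shift 2 x [-0.   -0.    3.65]
[-0.00682448  0.04845294  0.01      ]
```

View pics/w6.png

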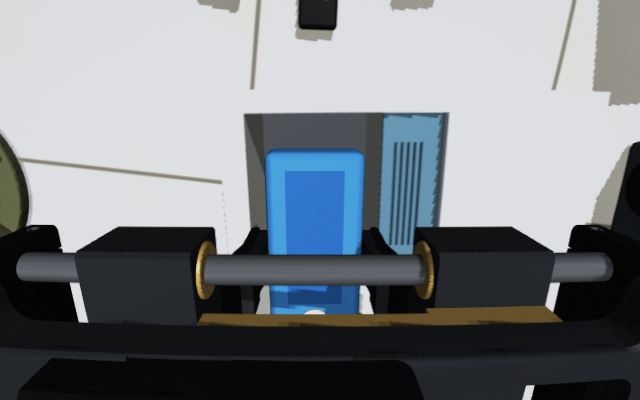

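The held pack at (315,230) is aligned over the pit, which spans columns 247–382. Lowering it.

Call:
jog_arm(
  motion=[
    {"x":0.1,"y":0.1,"z":3,"ax":0,"ay":0.4,"az":-0.3},
    {"x":0.1,"y":0.1,"z":3,"ax":0,"ay":0,"az":0},
    {"x":0,"y":0,"z":2,"ax":0,"ay":0,"az":0},
    {"x":0,"y":0,"z":2,"ax":0,"ay":0,"az":0},
    {"x":0,"y":0,"z":2,"ax":0,"ay":0,"az":0},
  ],
)

```text
time_s: 22.15
tool_pos: [0.489, 0.0866, 0.1185]
tool_rot: [179.9, -0.5, 97.5]
force: [0.5, -0.7, -0.7]
grip_width: 0.0479
grasp_force: 30.0
```

Call:
jog_arm(
  motion=[
    {"x":0,"y":0,"z":2,"ax":0,"ay":0,"az":0},
    {"x":0,"y":0,"z":1.2,"ax":0,"ay":0,"az":0},
    {"x":0,"y":0,"z":0,"ax":0,"ay":0,"az":0},
    {"x":0,"y":0,"z":0,"ax":0,"ay":0,"az":0},
    {"x":0,"y":0,"z":0,"ax":0,"ay":0,"az":0},
  ],
)

```text
time_s: 22.65
tool_pos: [0.4893, 0.0854, 0.0882]
tool_rot: [179.9, -0.4, 97.4]
force: [1.0, -0.0, -0.8]
grip_width: 0.0477
grasp_force: 30.0
```

```bash
python3 -c "
from h import *
st()"
```

```text
t 22.65 p [0.4893 0.0854 0.0882] rpy [179.9  -0.4  97.4] F [ 1.  -0.  -0.8] Tz [-0.02 -0.1   0.05] w 0.0477 g 30.0 q [ 42.  14. -59. 112.  13.  61. -16.]
```

Call:
jog_arm(
  motion=[
    {"x":-0.4,"y":-0.2,"z":0.3,"ax":0,"ay":0,"az":0},
    {"x":0,"y":0,"z":0,"ax":0,"ay":0,"az":0},
    {"x":0,"y":0,"z":0,"ax":0,"ay":0,"az":0},
    {"x":0,"y":0,"z":0,"ax":0,"ay":0,"az":0},
    {"x":0,"y":0,"z":0,"ax":0,"ay":0,"az":0},
  ],
)

```text
time_s: 23.15
tool_pos: [0.4869, 0.0806, 0.0842]
tool_rot: [180.0, -0.4, 97.4]
force: [-0.8, -0.5, -0.6]
grip_width: 0.0478
grasp_force: 30.0
```

Call:
jog_arm(
  motion=[
    {"x":0,"y":0,"z":0,"ax":0,"ay":0,"az":0},
    {"x":0,"y":0,"z":0,"ax":0,"ay":0,"az":0},
    {"x":0,"y":0,"z":0,"ax":0,"ay":0,"az":0},
    {"x":0,"y":0,"z":0,"ax":0,"ay":0,"az":0},
    {"x":0,"y":0,"z":0,"ax":0,"ay":0,"az":0},
  ],
  claw=0.33,
)

```text
time_s: 23.65
tool_pos: [0.4873, 0.0808, 0.0845]
tool_rot: [179.9, -0.4, 97.4]
force: [1.0, -0.1, 2.5]
grip_width: 0.0575
grasp_force: 1.1
```

Call:
jog_arm(
  motion=[
    {"x":0,"y":0,"z":-3,"ax":0,"ay":0,"az":0},
    {"x":0,"y":0,"z":-4,"ax":0,"ay":0,"az":0},
    {"x":0,"y":0,"z":-4,"ax":0,"ay":0,"az":0},
    {"x":0,"y":0,"z":-4,"ax":0,"ay":0,"az":0},
    {"x":0,"y":0,"z":-3,"ax":0,"ay":0,"az":0},
  ],
)

```text
time_s: 24.15
tool_pos: [0.487, 0.0797, 0.2663]
tool_rot: [179.9, -0.3, 97.4]
force: [1.5, 0.1, 0.5]
grip_width: 0.0578
grasp_force: 0.0
```

```bash
python3 -c "
from h import *
st()
p,im=snap('wrist','w7.png')
plan((.564,.27,.27,101),(.564,.334,.2,101),step=4)"
```

```text
t 24.15 p [0.487  0.0797 0.2663] rpy [179.9  -0.3  97.4] F [1.5 0.1 0.5] Tz [-0.04 -0.15 -0.04] w 0.0578 g 0.0 q [ 50.  -0. -61.  99.  -0.  81.  -4.]
turn 1 x [ 0.44 -0.26 -3.63] | shift 6 x [2.87 1.82 0.01]
turn 0 x [0. 0. 0.] | shift 3 x [2.09 0.41 2.33]
```

View pics/w7.png

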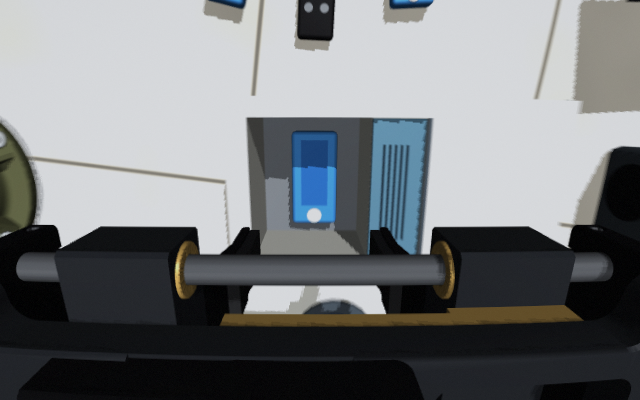

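The first pack lies flat in the pit at (315,177). Next is the pack at about (564,334), long axis 101°. I'll grip it about 15 mm towards the robot-side (-y) end to keep the wrist camera clear of the bottle.

Call:
jog_arm(
  motion=[
    {"x":0,"y":0,"z":0,"ax":0.4,"ay":-0.3,"az":-3.6},
    {"x":2.9,"y":1.8,"z":0,"ax":0,"ay":0,"az":0},
    {"x":2.9,"y":1.8,"z":0,"ax":0,"ay":0,"az":0},
    {"x":2.9,"y":1.8,"z":0,"ax":0,"ay":0,"az":0},
    {"x":2.9,"y":1.8,"z":0,"ax":0,"ay":0,"az":0},
  ],
  claw=1,
)

```text
time_s: 24.7
tool_pos: [0.5359, 0.2076, 0.263]
tool_rot: [-179.5, -0.1, 100.9]
force: [0.9, 0.7, 0.9]
grip_width: 0.085
grasp_force: 0.0
```

Call:
jog_arm(
  motion=[
    {"x":2.9,"y":1.8,"z":0,"ax":0,"ay":0,"az":0},
    {"x":2.9,"y":1.8,"z":0,"ax":0,"ay":0,"az":0},
    {"x":0,"y":0,"z":0,"ax":0,"ay":0,"az":0},
    {"x":0,"y":0,"z":0,"ax":0,"ay":0,"az":0},
    {"x":0,"y":0,"z":0,"ax":0,"ay":0,"az":0},
  ],
)

```text
time_s: 25.2
tool_pos: [0.5599, 0.2694, 0.2633]
tool_rot: [-179.6, -0.0, 100.9]
force: [0.8, 0.5, -0.9]
grip_width: 0.0871
grasp_force: 0.0
```

```bash
python3 -c "
from h import *
st()
p,im=snap('wrist','w8.png');blobs(p,im,(95,110,70),(115,255,255),.022,'pk',ymax=228)
p,im=snap('top','t8.png');blobs(p,im,(95,140,100),(112,255,255),.022,'top',100)
plan((.567,.319,.20,101),(.567,.319,.004,101),step=4)"
```

```text
t 25.2 p [0.5599 0.2694 0.2633] rpy [-179.6   -0.   100.9] F [ 0.8  0.5 -0.9] Tz [-0.06 -0.12  0.03] w 0.0871 g 0.0 q [ 18.  25. -62.  82.  22.  86. -33.]
pk [329. 117.] ctr 564.7 333.0 size 97.0 46.5 long 100.7
pk [164. 109.] ctr 367.7 309.4 size 98.3 50.0 long 82.1
top [157. 253.] ctr 288.2 474.5 size 67.2 25.7 long 26.1
top [209. 232.] ctr 363.8 310.1 size 96.6 44.8 long 82.7
turn 1 x [-0.38 -0.03 -0.18] | shift 3 x [1.6  0.54 2.12]
turn 0 x [0. 0. 0.] | shift 5 x [ 0.   -0.    3.92]
```

Call:
jog_arm(
  motion=[
    {"x":1.6,"y":0.55,"z":2.1,"ax":-0.4,"ay":0,"az":0},
    {"x":1.6,"y":0.55,"z":2.1,"ax":0,"ay":0,"az":0},
    {"x":1.6,"y":0.55,"z":2.1,"ax":0,"ay":0,"az":0},
    {"x":0,"y":0,"z":3,"ax":0,"ay":0,"az":0},
    {"x":0,"y":0,"z":3,"ax":0,"ay":0,"az":0},
  ],
)

```text
time_s: 25.8
tool_pos: [0.5673, 0.3204, 0.1404]
tool_rot: [179.9, -0.1, 100.9]
force: [0.1, -0.6, 0.0]
grip_width: 0.087
grasp_force: 0.0
```

Call:
jog_arm(
  motion=[
    {"x":0,"y":0,"z":3,"ax":0,"ay":0,"az":0},
    {"x":0,"y":0,"z":3,"ax":0,"ay":0,"az":0},
    {"x":0,"y":0,"z":2,"ax":0,"ay":0,"az":0},
    {"x":0,"y":0,"z":0,"ax":0,"ay":0,"az":0},
    {"x":0,"y":0,"z":0,"ax":0,"ay":0,"az":0},
  ],
)

```text
time_s: 26.3
tool_pos: [0.5674, 0.3204, 0.0614]
tool_rot: [180.0, -0.1, 100.9]
force: [0.9, -0.1, 0.5]
grip_width: 0.0872
grasp_force: 0.0
```

```bash
python3 -c "
from h import *
st()
plan((.567,.319,.006,101),step=4)"
```

```text
t 26.3 p [0.5674 0.3204 0.0614] rpy [ 1.800e+02 -1.000e-01  1.009e+02] F [ 0.9 -0.1  0.5] Tz [-0.04 -0.11 -0.03] w 0.0872 g 0.0 q [  9.  37. -55.  92.  32.  69. -43.]
turn 1 x [ 0.04 -0.1  -0.14] | shift 2 x [-0.06 -0.03  2.77]
```

Call:
jog_arm(
  motion=[
    {"x":0,"y":0,"z":2,"ax":0,"ay":0,"az":0},
    {"x":0,"y":0,"z":2,"ax":0,"ay":0,"az":0},
    {"x":0,"y":0,"z":1,"ax":0,"ay":0,"az":0},
    {"x":0,"y":0,"z":0.3,"ax":0,"ay":0,"az":0},
    {"x":0,"y":0,"z":0,"ax":0,"ay":0,"az":0},
  ],
)

```text
time_s: 26.8
tool_pos: [0.5664, 0.3214, 0.007]
tool_rot: [-179.9, -0.1, 101.0]
force: [-0.0, -0.6, -0.5]
grip_width: 0.0873
grasp_force: 0.0
```

Call:
jog_arm(
  motion=[
    {"x":0,"y":0,"z":0,"ax":0,"ay":0,"az":0},
    {"x":0,"y":0,"z":0,"ax":0,"ay":0,"az":0},
    {"x":0,"y":0,"z":0,"ax":0,"ay":0,"az":0},
    {"x":0,"y":0,"z":0,"ax":0,"ay":0,"az":0},
    {"x":0,"y":0,"z":0,"ax":0,"ay":0,"az":0},
  ],
  claw=-1,
  squeeze=40,
)

```text
time_s: 27.3
tool_pos: [0.5669, 0.3215, 0.0079]
tool_rot: [180.0, -0.1, 101.0]
force: [-0.3, -0.5, -0.2]
grip_width: 0.0551
grasp_force: 0.0
```

Call:
jog_arm(
  motion=[
    {"x":0,"y":0,"z":0,"ax":0,"ay":0,"az":0},
    {"x":0,"y":0,"z":0,"ax":0,"ay":0,"az":0},
    {"x":0,"y":0,"z":0,"ax":0,"ay":0,"az":0},
    {"x":0,"y":0,"z":0,"ax":0,"ay":0,"az":0},
    {"x":0,"y":0,"z":0,"ax":0,"ay":0,"az":0},
  ],
)

```text
time_s: 27.8
tool_pos: [0.5668, 0.3215, 0.0078]
tool_rot: [180.0, -0.1, 101.0]
force: [-0.6, -0.4, 1.7]
grip_width: 0.0476
grasp_force: 40.0
```

Call:
jog_arm(
  motion=[
    {"x":0,"y":0,"z":-3,"ax":0,"ay":0,"az":0},
    {"x":0,"y":0,"z":-4,"ax":0,"ay":0,"az":0},
    {"x":0,"y":0,"z":-4,"ax":0,"ay":0,"az":0},
    {"x":0,"y":0,"z":-4,"ax":0,"ay":0,"az":0},
    {"x":0,"y":0,"z":-4,"ax":0,"ay":0,"az":0},
  ],
)

```text
time_s: 28.3
tool_pos: [0.5663, 0.3208, 0.1988]
tool_rot: [-180.0, -0.1, 101.0]
force: [1.0, 0.5, -2.2]
grip_width: 0.0478
grasp_force: 40.0
```

Call:
jog_arm(
  motion=[
    {"x":0,"y":0,"z":-4,"ax":0,"ay":0,"az":0},
    {"x":0,"y":0,"z":-1,"ax":0,"ay":0,"az":0},
    {"x":0,"y":0,"z":0,"ax":0,"ay":0,"az":0},
    {"x":0,"y":0,"z":0,"ax":0,"ay":0,"az":0},
    {"x":0,"y":0,"z":0,"ax":0,"ay":0,"az":0},
  ],
)

```text
time_s: 28.8
tool_pos: [0.5661, 0.3201, 0.2451]
tool_rot: [-179.8, -0.0, 101.0]
force: [0.4, 0.3, -1.5]
grip_width: 0.0477
grasp_force: 40.0
```

```bash
python3 -c "
from h import *
st()
plan((.487,.065,.24,97),step=4)
p,im=snap('wrist');o=env.get_obs();p2=dict(p)
blobs(p,im,(95,110,70),(115,255,255),o['tool_pos'][2]+.013,'held',ymax=228)"
```

```text
t 28.8 p [0.5661 0.3201 0.2451] rpy [-179.8   -0.   101. ] F [ 0.4  0.3 -1.5] Tz [-0.04 -0.13  0.02] w 0.0477 g 40.0 q [ 11.  29. -61.  79.  25.  86. -38.]
turn 1 x [-0.19 -0.02  3.96] | shift 7 x [-3.48 -1.57  0.07]
held [314. 178.] ctr 558.9 358.1 size 47.0 46.4 long 101.1
held [149. 149.] ctr 482.7 357.7 size 38.5 20.0 long 82.7
```

Call:
jog_arm(
  motion=[
    {"x":0,"y":0,"z":0,"ax":0,"ay":0,"az":4},
    {"x":-3.45,"y":-1.57,"z":0,"ax":0,"ay":0,"az":0},
    {"x":-3.45,"y":-1.57,"z":0,"ax":0,"ay":0,"az":0},
    {"x":-3.45,"y":-1.57,"z":0,"ax":0,"ay":0,"az":0},
    {"x":-3.45,"y":-1.57,"z":0,"ax":0,"ay":0,"az":0},
  ],
)

```text
time_s: 29.35
tool_pos: [0.5201, 0.1748, 0.2458]
tool_rot: [-179.9, -0.1, 97.0]
force: [-0.2, -0.6, -1.0]
grip_width: 0.0476
grasp_force: 40.0
```

Call:
jog_arm(
  motion=[
    {"x":-3.45,"y":-1.57,"z":0,"ax":0,"ay":0,"az":0},
    {"x":-3.45,"y":-1.57,"z":0,"ax":0,"ay":0,"az":0},
    {"x":-3.45,"y":-1.57,"z":0,"ax":0,"ay":0,"az":0},
    {"x":0,"y":0,"z":0,"ax":0,"ay":0,"az":0},
    {"x":0,"y":0,"z":0,"ax":0,"ay":0,"az":0},
  ],
)

```text
time_s: 29.85
tool_pos: [0.4865, 0.0666, 0.2465]
tool_rot: [-180.0, -0.1, 96.8]
force: [-0.5, 0.4, -0.7]
grip_width: 0.0474
grasp_force: 40.0
```

```bash
python3 -c "
from h import *
st()
plan((.487,.067,.16,97),(.487,.067,.09,97),step=4)"
```

```text
t 29.85 p [0.4865 0.0666 0.2465] rpy [-1.80e+02 -1.00e-01  9.68e+01] F [-0.5  0.4 -0.7] Tz [ 0.03 -0.13  0.05] w 0.0474 g 40.0 q [ 55.   1. -65. 101.   1.  79.  -4.]
turn 1 x [-0.05 -0.06 -0.24] | shift 3 x [0.01 0.02 2.88]
turn 0 x [0. 0. 0.] | shift 2 x [-0.  -0.   3.5]
```

Call:
jog_arm(
  motion=[
    {"x":0,"y":0,"z":2.5,"ax":0,"ay":0,"az":0},
    {"x":0,"y":0,"z":2.5,"ax":0,"ay":0,"az":0},
    {"x":0,"y":0,"z":2.5,"ax":0,"ay":0,"az":0},
    {"x":0,"y":0,"z":2.5,"ax":0,"ay":0,"az":0},
    {"x":0,"y":0,"z":2,"ax":0,"ay":0,"az":0},
  ],
)

```text
time_s: 30.35
tool_pos: [0.4862, 0.0707, 0.1254]
tool_rot: [-179.9, -0.2, 97.2]
force: [0.2, 0.1, -2.1]
grip_width: 0.0479
grasp_force: 40.0
```

Call:
jog_arm(
  motion=[
    {"x":0,"y":0,"z":2,"ax":0,"ay":0,"az":0},
    {"x":0,"y":0,"z":1,"ax":0,"ay":0,"az":0},
    {"x":0,"y":0,"z":0.5,"ax":0,"ay":0,"az":0},
    {"x":0,"y":0,"z":0,"ax":0,"ay":0,"az":0},
    {"x":0,"y":0,"z":0,"ax":0,"ay":0,"az":0},
  ],
)

```text
time_s: 30.85
tool_pos: [0.4876, 0.0689, 0.093]
tool_rot: [179.9, -0.1, 97.0]
force: [-0.0, -0.7, -1.0]
grip_width: 0.0478
grasp_force: 40.0
```

```bash
python3 -c "
from h import *
st()"
```

```text
t 30.85 p [0.4876 0.0689 0.093 ] rpy [ 1.799e+02 -1.000e-01  9.700e+01] F [-0.  -0.7 -1. ] Tz [-0.01 -0.1   0.02] w 0.0478 g 40.0 q [ 47.  14. -63. 112.  14.  62. -15.]
```

Call:
jog_arm(
  motion=[
    {"x":-0.2,"y":0,"z":0.3,"ax":0,"ay":0,"az":0},
    {"x":0,"y":0,"z":0,"ax":0,"ay":0,"az":0},
    {"x":0,"y":0,"z":0,"ax":0,"ay":0,"az":0},
    {"x":0,"y":0,"z":0,"ax":0,"ay":0,"az":0},
    {"x":0,"y":0,"z":0,"ax":0,"ay":0,"az":0},
  ],
)

```text
time_s: 31.35
tool_pos: [0.4873, 0.0662, 0.0894]
tool_rot: [180.0, -0.1, 96.9]
force: [-0.1, -0.5, -1.6]
grip_width: 0.0476
grasp_force: 40.0
```

Call:
jog_arm(
  motion=[
    {"x":0,"y":0,"z":0,"ax":0,"ay":0,"az":0},
    {"x":0,"y":0,"z":0,"ax":0,"ay":0,"az":0},
    {"x":0,"y":0,"z":0,"ax":0,"ay":0,"az":0},
    {"x":0,"y":0,"z":0,"ax":0,"ay":0,"az":0},
    {"x":0,"y":0,"z":0,"ax":0,"ay":0,"az":0},
  ],
  claw=0.33,
)

```text
time_s: 31.85
tool_pos: [0.4873, 0.0663, 0.0893]
tool_rot: [180.0, -0.1, 97.0]
force: [-0.6, -0.5, -0.9]
grip_width: 0.058
grasp_force: 0.0
```

Call:
jog_arm(
  motion=[
    {"x":0,"y":0,"z":-3,"ax":0,"ay":0,"az":0},
    {"x":0,"y":0,"z":-4,"ax":0,"ay":0,"az":0},
    {"x":0,"y":0,"z":-4,"ax":0,"ay":0,"az":0},
    {"x":0,"y":0,"z":-4,"ax":0,"ay":0,"az":0},
    {"x":0,"y":0,"z":-3,"ax":0,"ay":0,"az":0},
  ],
)

```text
time_s: 32.35
tool_pos: [0.4877, 0.0664, 0.2718]
tool_rot: [179.9, -0.0, 97.0]
force: [0.7, -0.5, -0.2]
grip_width: 0.0579
grasp_force: 0.0
```

```bash
python3 -c "
from h import *
st()
p,im=snap('wrist','w9.png')
blobs(p,im,(95,110,70),(118,255,255),.102,'well',ymax=228)
blobs(p,im,(95,110,70),(118,255,255),.022,'tab',ymax=228)
plan((.366,.245,.27,83),(.366,.309,.20,83),step=4)"
```

```text
t 32.35 p [0.4877 0.0664 0.2718] rpy [179.9  -0.   97. ] F [ 0.7 -0.5 -0.2] Tz [-0.05 -0.07 -0.04] w 0.0579 g 0.0 q [ 57.  -1. -66.  99.  -1.  81.  -2.]
well [314. 171.] ctr 486.0 79.2 size 102.6 47.9 long 96.9
well [396. 150.] ctr 569.1 91.4 size 129.7 51.5 long 97.1
tab [314. 171.] ctr 487.6 66.0 size 127.4 59.5 long 96.9
tab [396. 150.] ctr 590.8 81.2 size 161.1 63.9 long 97.1
turn 2 x [ 0.24 -0.01  6.99] | shift 6 x [ 2.7  -2.41  0.1 ]
turn 0 x [0. 0. 0.] | shift 3 x [ 2.12 -0.26  2.33]
```

View pics/w9.png

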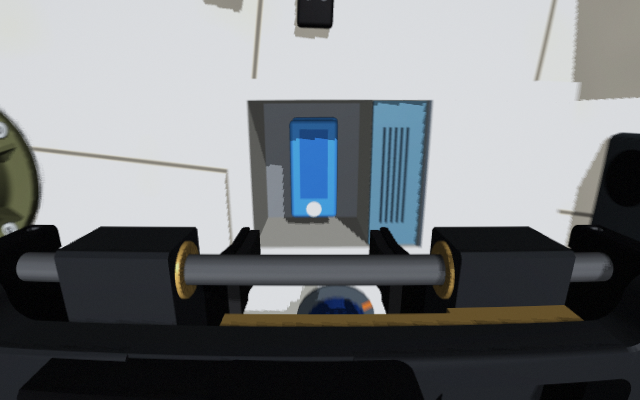

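The second pack is stacked squarely on the first: (314,171), measuring (486,79) mm. Next the third at (366,310), yaw 82.5.

Call:
jog_arm(
  motion=[
    {"x":0,"y":0,"z":0,"ax":0,"ay":0,"az":7.2},
    {"x":0,"y":0,"z":0,"ax":0,"ay":0,"az":7.2},
    {"x":2.7,"y":-2.4,"z":0,"ax":0,"ay":0,"az":0},
    {"x":2.7,"y":-2.4,"z":0,"ax":0,"ay":0,"az":0},
    {"x":2.7,"y":-2.4,"z":0,"ax":0,"ay":0,"az":0},
  ],
  claw=0.62,
)

```text
time_s: 32.9
tool_pos: [0.4255, 0.1567, 0.2691]
tool_rot: [-180.0, -0.1, 82.5]
force: [-0.9, -0.7, 1.0]
grip_width: 0.0702
grasp_force: 0.0
```

Call:
jog_arm(
  motion=[
    {"x":2.7,"y":-2.4,"z":0,"ax":0,"ay":0,"az":0},
    {"x":2.7,"y":-2.4,"z":0,"ax":0,"ay":0,"az":0},
    {"x":2.7,"y":-2.4,"z":0,"ax":0,"ay":0,"az":0},
    {"x":0,"y":0,"z":0,"ax":0,"ay":0,"az":0},
    {"x":0,"y":0,"z":0,"ax":0,"ay":0,"az":0},
  ],
)

```text
time_s: 33.4
tool_pos: [0.3648, 0.246, 0.2695]
tool_rot: [180.0, -0.1, 82.7]
force: [-0.0, -0.1, -0.1]
grip_width: 0.0708
grasp_force: 0.0
```

```bash
python3 -c "
from h import *
st()
p,im=snap('wrist','w10.png');blobs(p,im,(95,110,70),(115,255,255),.022,'pk',ymax=228)
plan((.366,.309,.20,82.5),(.366,.309,.006,82.5),step=4)"
```

```text
t 33.4 p [0.3648 0.246  0.2695] rpy [ 1.80e+02 -1.00e-01  8.27e+01] F [-0.  -0.1 -0.1] Tz [-0.1  -0.06 -0.08] w 0.0708 g 0.0 q [ 38. -16. -62. 105. -14.  83. -29.]
pk [307. 116.] ctr 364.6 309.0 size 97.1 46.7 long 82.7
turn 1 x [ 0.   -0.07  0.09] | shift 3 x [ 2.12 -0.26  2.31]
turn 0 x [0. 0. 0.] | shift 5 x [ 0.   -0.    3.88]
```

Call:
jog_arm(
  motion=[
    {"x":2.1,"y":-0.25,"z":1,"ax":0,"ay":0,"az":0},
    {"x":2.1,"y":-0.25,"z":2.5,"ax":0,"ay":0,"az":0},
    {"x":2.1,"y":-0.25,"z":3,"ax":0,"ay":0,"az":0},
    {"x":0,"y":0,"z":3,"ax":0,"ay":0,"az":0},
    {"x":0,"y":0,"z":3,"ax":0,"ay":0,"az":0},
  ],
)

```text
time_s: 33.95
tool_pos: [0.3677, 0.306, 0.1445]
tool_rot: [-179.9, -0.1, 82.3]
force: [-0.5, -1.2, 0.0]
grip_width: 0.0708
grasp_force: 0.0
```

Call:
jog_arm(
  motion=[
    {"x":0,"y":0,"z":3,"ax":0,"ay":0,"az":0},
    {"x":0,"y":0,"z":3,"ax":0,"ay":0,"az":0},
    {"x":0,"y":0,"z":2.5,"ax":0,"ay":0,"az":0},
    {"x":0,"y":0,"z":0,"ax":0,"ay":0,"az":0},
    {"x":0,"y":0,"z":0,"ax":0,"ay":0,"az":0},
  ],
)

```text
time_s: 34.45
tool_pos: [0.3665, 0.3069, 0.0612]
tool_rot: [-179.9, -0.1, 82.4]
force: [-0.5, 0.4, 0.7]
grip_width: 0.07
grasp_force: 0.0
```

```bash
python3 -c "
from h import *
st()
plan((.365,.309,.0065,82.5),step=4)"
```

```text
t 34.45 p [0.3665 0.3069 0.0612] rpy [-1.799e+02 -1.000e-01  8.240e+01] F [-0.5  0.4  0.7] Tz [-0.02 -0.08  0.01] w 0.07 g 0.0 q [ 20.  18. -70. 116.  20.  59. -67.]
turn 1 x [-0.12 -0.06 -0.06] | shift 2 x [ 0.09 -0.09  2.73]
```

Call:
jog_arm(
  motion=[
    {"x":0.1,"y":-0.1,"z":1.5,"ax":0,"ay":0,"az":0},
    {"x":0,"y":0,"z":1.5,"ax":0,"ay":0,"az":0},
    {"x":0,"y":0,"z":1.5,"ax":0,"ay":0,"az":0},
    {"x":0,"y":0,"z":0.9,"ax":0,"ay":0,"az":0},
    {"x":0,"y":0,"z":0,"ax":0,"ay":0,"az":0},
  ],
)

```text
time_s: 34.95
tool_pos: [0.3657, 0.3083, 0.0073]
tool_rot: [-180.0, -0.0, 82.5]
force: [0.1, 0.2, -0.1]
grip_width: 0.07
grasp_force: 0.0
```

Call:
jog_arm(
  motion=[
    {"x":0,"y":0,"z":0,"ax":0,"ay":0,"az":0},
    {"x":0,"y":0,"z":0,"ax":0,"ay":0,"az":0},
    {"x":0,"y":0,"z":0,"ax":0,"ay":0,"az":0},
    {"x":0,"y":0,"z":0,"ax":0,"ay":0,"az":0},
    {"x":0,"y":0,"z":0,"ax":0,"ay":0,"az":0},
  ],
  claw=-1,
  squeeze=40,
)

```text
time_s: 35.45
tool_pos: [0.3654, 0.3089, 0.0076]
tool_rot: [-180.0, -0.1, 82.5]
force: [-1.2, -1.1, 5.1]
grip_width: 0.0478
grasp_force: 40.0
```

Call:
jog_arm(
  motion=[
    {"x":0,"y":0,"z":0,"ax":0,"ay":0,"az":0},
    {"x":0,"y":0,"z":0,"ax":0,"ay":0,"az":0},
    {"x":0,"y":0,"z":0,"ax":0,"ay":0,"az":0},
    {"x":0,"y":0,"z":-2,"ax":0,"ay":0,"az":0},
    {"x":0,"y":0,"z":-3,"ax":0,"ay":0,"az":0},
  ],
)

```text
time_s: 35.95
tool_pos: [0.3638, 0.3076, 0.0562]
tool_rot: [-179.8, 0.1, 82.6]
force: [0.8, -0.2, -0.7]
grip_width: 0.0477
grasp_force: 40.0
```

Call:
jog_arm(
  motion=[
    {"x":0,"y":0,"z":-3,"ax":0,"ay":0,"az":0},
    {"x":0,"y":0,"z":-3,"ax":0,"ay":0,"az":0},
    {"x":0,"y":0,"z":-3,"ax":0,"ay":0,"az":0},
    {"x":0,"y":0,"z":-3,"ax":0,"ay":0,"az":0},
    {"x":0,"y":0,"z":-3,"ax":0,"ay":0,"az":0},
  ],
)

```text
time_s: 36.45
tool_pos: [0.3649, 0.3084, 0.2078]
tool_rot: [-179.9, -0.0, 82.6]
force: [1.3, -1.1, -1.3]
grip_width: 0.0477
grasp_force: 40.0
```

```bash
python3 -c "
from h import *
st()
p,im=snap('wrist');o=env.get_obs()
blobs(p,im,(95,110,70),(115,255,255),o['tool_pos'][2]+.013,'held',ymax=228)
plan((.45,.28,.24,97),(.486,.0795,.24,97),step=4)"
```

```text
t 36.45 p [0.3649 0.3084 0.2078] rpy [-179.9   -0.    82.6] F [ 1.3 -1.1 -1.3] Tz [-0.13 -0.13 -0.02] w 0.0477 g 40.0 q [ 35.  -0. -76. 106.  -0.  74. -49.]
held [314. 190.] ctr 369.8 342.7 size 45.1 35.4 long 172.6
held [214.  24.] ctr 338.3 416.6 size 29.5 11.7 long 26.4
turn 2 x [ 0.17 -0.08 -7.19] | shift 3 x [-1.35  2.62 -0.93]
turn 0 x [0. 0. 0.] | shift 6 x [-3.39  0.19  0.  ]
```

Call:
jog_arm(
  motion=[
    {"x":0,"y":1.5,"z":0,"ax":0,"ay":0,"az":-3},
    {"x":0,"y":2.5,"z":0,"ax":0,"ay":0,"az":-3},
    {"x":0,"y":2.5,"z":0,"ax":0,"ay":0,"az":-3},
    {"x":0,"y":2.5,"z":-1,"ax":0,"ay":0,"az":-3},
    {"x":0,"y":1,"z":-1,"ax":0,"ay":0,"az":-2.4},
  ],
)

```text
time_s: 37.0
tool_pos: [0.4673, 0.3042, 0.2257]
tool_rot: [-179.9, -0.1, 96.9]
force: [-0.3, -0.2, -0.5]
grip_width: 0.0475
grasp_force: 40.0
```

```bash
python3 -c "
from h import *
st()
plan((.486,.0795,.235,97),step=4)"
```

```text
t 37.0 p [0.4673 0.3042 0.2257] rpy [-1.799e+02 -1.000e-01  9.690e+01] F [-0.3 -0.2 -0.5] Tz [ 0.   -0.12 -0.02] w 0.0475 g 40.0 q [ 24.  20. -72.  94.  19.  80. -44.]
turn 1 x [-0.13 -0.09 -0.1 ] | shift 6 x [-3.75 -0.15 -0.15]
```

Call:
jog_arm(
  motion=[
    {"x":-2,"y":0,"z":0,"ax":0,"ay":0,"az":0},
    {"x":-3,"y":0,"z":0,"ax":0,"ay":0,"az":0},
    {"x":-3,"y":0,"z":-0.4,"ax":0,"ay":0,"az":0},
    {"x":-2,"y":0,"z":-0.5,"ax":0,"ay":0,"az":0},
    {"x":0,"y":0,"z":0,"ax":0,"ay":0,"az":0},
  ],
)

```text
time_s: 37.5
tool_pos: [0.4785, 0.2022, 0.2356]
tool_rot: [-180.0, 0.1, 96.6]
force: [0.1, -0.1, -1.8]
grip_width: 0.0481
grasp_force: 40.0
```

```bash
python3 -c "
from h import *
st()
plan((.486,.0795,.235,97),step=4)"
```

```text
t 37.5 p [0.4785 0.2022 0.2356] rpy [-1.80e+02  1.00e-01  9.66e+01] F [ 0.1 -0.1 -1.8] Tz [ 0.   -0.16  0.01] w 0.0481 g 40.0 q [ 42.  12. -75.  99.  11.  79. -28.]
turn 1 x [-0.01  0.09 -0.42] | shift 4 x [-3.07 -0.19  0.01]
```

Call:
jog_arm(
  motion=[
    {"x":0,"y":0,"z":2,"ax":0,"ay":0,"az":0},
    {"x":-1.5,"y":-0.1,"z":2,"ax":0,"ay":0,"az":-0.4},
    {"x":-2.5,"y":-0.2,"z":1,"ax":0,"ay":0,"az":0},
    {"x":-2.5,"y":-0.2,"z":0,"ax":0,"ay":0,"az":0},
    {"x":0,"y":0,"z":0,"ax":0,"ay":0,"az":0},
  ],
)

```text
time_s: 38.0
tool_pos: [0.4804, 0.1378, 0.1847]
tool_rot: [-179.9, 0.1, 97.1]
force: [0.6, -0.5, -0.8]
grip_width: 0.0476
grasp_force: 40.0
```

```bash
python3 -c "
from h import *
st()
plan((.486,.0795,.18,97),step=4)"
```

```text
t 38.0 p [0.4804 0.1378 0.1847] rpy [-1.799e+02  1.000e-01  9.710e+01] F [ 0.6 -0.5 -0.8] Tz [-0.06 -0.1  -0.03] w 0.0476 g 40.0 q [ 50.  10. -74. 105.  10.  73. -20.]
turn 1 x [-0.12  0.05  0.08] | shift 2 x [-2.93 -0.08  0.23]
```

Call:
jog_arm(
  motion=[
    {"x":-1.5,"y":-0.05,"z":0,"ax":0,"ay":0,"az":0},
    {"x":-2.5,"y":-0.05,"z":0,"ax":0,"ay":0,"az":0},
    {"x":-1.8,"y":-0.05,"z":0,"ax":0,"ay":0,"az":0},
    {"x":0,"y":0,"z":0,"ax":0,"ay":0,"az":0},
    {"x":0,"y":0,"z":0,"ax":0,"ay":0,"az":0},
  ],
)

```text
time_s: 38.5
tool_pos: [0.4862, 0.0849, 0.1858]
tool_rot: [-180.0, -0.1, 97.4]
force: [-0.0, -0.8, -1.0]
grip_width: 0.0477
grasp_force: 40.0
```

```bash
python3 -c "
from h import *
st()
plan((.486,.0795,.114,97),step=4)"
```

```text
t 38.5 p [0.4862 0.0849 0.1858] rpy [-1.80e+02 -1.00e-01  9.74e+01] F [-0.  -0.8 -1. ] Tz [ 0.06 -0.14 -0.02] w 0.0477 g 40.0 q [ 58.   8. -74. 106.   8.  72. -11.]
turn 1 x [-0.01 -0.12  0.38] | shift 2 x [-0.27 -0.04  3.59]
```

Call:
jog_arm(
  motion=[
    {"x":-0.4,"y":0,"z":2,"ax":0,"ay":0,"az":0.3},
    {"x":-0.1,"y":0,"z":2,"ax":0,"ay":0,"az":0},
    {"x":0,"y":0,"z":2,"ax":0,"ay":0,"az":0},
    {"x":0,"y":0,"z":1,"ax":0,"ay":0,"az":0},
    {"x":0,"y":0,"z":0.3,"ax":0,"ay":0,"az":0},
  ],
)

```text
time_s: 39.0
tool_pos: [0.486, 0.0802, 0.112]
tool_rot: [-179.9, -0.1, 97.2]
force: [-0.2, -0.1, -0.7]
grip_width: 0.0477
grasp_force: 40.0
```

Call:
jog_arm(
  motion=[
    {"x":0,"y":0,"z":0,"ax":0,"ay":0,"az":0},
    {"x":0,"y":0,"z":0,"ax":0,"ay":0,"az":0},
    {"x":0,"y":0,"z":0,"ax":0,"ay":0,"az":0},
    {"x":0,"y":0,"z":0,"ax":0,"ay":0,"az":0},
    {"x":0,"y":0,"z":0,"ax":0,"ay":0,"az":0},
  ],
)

```text
time_s: 39.5
tool_pos: [0.4872, 0.0783, 0.1132]
tool_rot: [180.0, -0.0, 97.0]
force: [-0.6, -0.3, -0.7]
grip_width: 0.0476
grasp_force: 40.0
```

```bash
python3 -c "
from h import *
st()"
```

```text
t 39.5 p [0.4872 0.0783 0.1132] rpy [180.  -0.  97.] F [-0.6 -0.3 -0.7] Tz [-0.03 -0.13 -0.02] w 0.0476 g 40.0 q [ 52.  15. -70. 111.  15.  65. -17.]
```

Call:
jog_arm(
  motion=[
    {"x":0,"y":0,"z":0.25,"ax":0,"ay":0,"az":0},
    {"x":0,"y":0,"z":0,"ax":0,"ay":0,"az":0},
    {"x":0,"y":0,"z":0,"ax":0,"ay":0,"az":0},
    {"x":0,"y":0,"z":0,"ax":0,"ay":0,"az":0},
    {"x":0,"y":0,"z":0,"ax":0,"ay":0,"az":0},
  ],
)

```text
time_s: 40.0
tool_pos: [0.4869, 0.0785, 0.1103]
tool_rot: [-180.0, -0.1, 97.0]
force: [0.3, -0.0, -1.9]
grip_width: 0.0474
grasp_force: 40.0
```

Call:
jog_arm(
  motion=[
    {"x":0,"y":0,"z":0,"ax":0,"ay":0,"az":0},
    {"x":0,"y":0,"z":0,"ax":0,"ay":0,"az":0},
    {"x":0,"y":0,"z":0,"ax":0,"ay":0,"az":0},
    {"x":0,"y":0,"z":0,"ax":0,"ay":0,"az":0},
    {"x":0,"y":0,"z":0,"ax":0,"ay":0,"az":0},
  ],
  claw=0.33,
)

```text
time_s: 40.5
tool_pos: [0.4869, 0.0785, 0.1103]
tool_rot: [-180.0, -0.1, 97.0]
force: [-0.0, 0.8, -0.5]
grip_width: 0.0576
grasp_force: 0.0
```

Call:
jog_arm(
  motion=[
    {"x":0,"y":0,"z":-2,"ax":0,"ay":0,"az":0},
    {"x":0,"y":0,"z":-3,"ax":0,"ay":0,"az":0},
    {"x":0,"y":0,"z":-3,"ax":0,"ay":0,"az":0},
    {"x":0,"y":0,"z":-3,"ax":0,"ay":0,"az":0},
    {"x":0,"y":0,"z":-1,"ax":0,"ay":0,"az":0},
  ],
)

```text
time_s: 41.0
tool_pos: [0.4885, 0.0788, 0.233]
tool_rot: [179.8, 0.0, 97.0]
force: [1.1, 0.1, 0.3]
grip_width: 0.0579
grasp_force: 0.0
```

```bash
python3 -c "
from h import *
st()
p,im=snap('wrist','w11.png')
blobs(p,im,(95,110,70),(118,255,255),.124,'well',ymax=228)
plan((.558,.0883,.20,97),(.558,.0883,.15,97),step=4)"
```

```text
t 41.0 p [0.4885 0.0788 0.233 ] rpy [179.8   0.   97. ] F [1.1 0.1 0.3] Tz [-0.07 -0.15 -0.  ] w 0.0579 g 0.0 q [ 61.   3. -74. 102.   3.  77.  -7.]
well [312. 180.] ctr 485.5 91.4 size 81.9 47.3 long 97.0
well [404. 172.] ctr 561.8 106.3 size 93.7 49.2 long 97.4
turn 1 x [0.23 0.05 0.02] | shift 2 x [0.05 3.5  1.66]
turn 0 x [0. 0. 0.] | shift 2 x [-0.  -0.   2.5]
```

Call:
jog_arm(
  motion=[
    {"x":0,"y":2.3,"z":1,"ax":0.2,"ay":0,"az":0},
    {"x":0,"y":2.4,"z":1,"ax":0,"ay":0,"az":0},
    {"x":0,"y":2.3,"z":1.3,"ax":0,"ay":0,"az":0},
    {"x":0,"y":0,"z":0,"ax":0,"ay":0,"az":0},
    {"x":0,"y":0,"z":0,"ax":0,"ay":0,"az":0},
  ],
  claw=-1,
)

```text
time_s: 41.55
tool_pos: [0.5552, 0.0877, 0.1955]
tool_rot: [-179.6, -0.2, 97.1]
force: [-0.1, -0.5, 0.4]
grip_width: 0.0258
grasp_force: 0.0
```

Call:
jog_arm(
  motion=[
    {"x":0,"y":0,"z":1.5,"ax":0,"ay":0,"az":0},
    {"x":0,"y":0,"z":1.5,"ax":0,"ay":0,"az":0},
    {"x":0,"y":0,"z":1,"ax":0,"ay":0,"az":0},
    {"x":0,"y":0,"z":0,"ax":0,"ay":0,"az":0},
    {"x":0,"y":0,"z":0,"ax":0,"ay":0,"az":0},
  ],
)

```text
time_s: 42.05
tool_pos: [0.5559, 0.0867, 0.157]
tool_rot: [-179.8, -0.0, 97.0]
force: [0.4, 0.4, 0.4]
grip_width: 0.0003
grasp_force: 0.0
```

```bash
python3 -c "
from h import *
st()
plan((.558,.0883,.149,97),step=4)"
```

```text
t 42.05 p [0.5559 0.0867 0.157 ] rpy [-179.8   -0.    97. ] F [0.4 0.4 0.4] Tz [ 0.01 -0.15  0.  ] w 0.0003 g 0.0 q [ 44.  23. -68.  99.  22.  73. -22.]
turn 1 x [-0.24 -0.04  0.02] | shift 1 x [0.13 0.22 0.8 ]
```

Call:
jog_arm(
  motion=[
    {"x":0.1,"y":0.3,"z":0.6,"ax":-0.2,"ay":0,"az":0},
    {"x":0,"y":0,"z":0.3,"ax":0,"ay":0,"az":0},
    {"x":0,"y":0,"z":0.2,"ax":0,"ay":0,"az":0},
    {"x":0,"y":0,"z":0.1,"ax":0,"ay":0,"az":0},
    {"x":0,"y":0,"z":0,"ax":0,"ay":0,"az":0},
  ],
)

```text
time_s: 42.55
tool_pos: [0.559, 0.0884, 0.146]
tool_rot: [-180.0, -0.0, 97.0]
force: [-1.2, -0.4, 4.3]
grip_width: 0.0005
grasp_force: 2.9
```

Call:
jog_arm(
  motion=[
    {"x":0,"y":0,"z":0.1,"ax":0,"ay":0,"az":0},
    {"x":0,"y":0,"z":0,"ax":0,"ay":0,"az":0},
    {"x":0,"y":0,"z":0,"ax":0,"ay":0,"az":0},
    {"x":0,"y":0,"z":0,"ax":0,"ay":0,"az":0},
    {"x":0,"y":0,"z":0,"ax":0,"ay":0,"az":0},
  ],
)

```text
time_s: 43.05
tool_pos: [0.559, 0.0884, 0.1459]
tool_rot: [-180.0, 0.0, 97.0]
force: [-4.4, -1.6, 11.0]
grip_width: 0.0004
grasp_force: 5.8
```

Call:
jog_arm(
  motion=[
    {"x":0,"y":-0.5,"z":0,"ax":0,"ay":0,"az":0},
    {"x":0,"y":-1,"z":0,"ax":0,"ay":0,"az":0},
    {"x":0,"y":-1,"z":0,"ax":0,"ay":0,"az":0},
    {"x":0,"y":-1,"z":0,"ax":0,"ay":0,"az":0},
    {"x":0,"y":-1,"z":0,"ax":0,"ay":0,"az":0},
  ],
)

```text
time_s: 43.55
tool_pos: [0.5164, 0.083, 0.1459]
tool_rot: [179.7, -0.0, 97.0]
force: [2.5, -0.4, 7.9]
grip_width: 0.0003
grasp_force: 4.3
```

Call:
jog_arm(
  motion=[
    {"x":0,"y":-1,"z":0,"ax":0,"ay":0,"az":0},
    {"x":0,"y":-1,"z":0,"ax":0,"ay":0,"az":0},
    {"x":0,"y":-1,"z":0,"ax":0,"ay":0,"az":0},
    {"x":0,"y":-1,"z":0,"ax":0,"ay":0,"az":0},
    {"x":0,"y":-0.7,"z":0,"ax":0,"ay":0,"az":0},
  ],
)

```text
time_s: 44.05
tool_pos: [0.4697, 0.077, 0.1459]
tool_rot: [179.7, 0.0, 97.0]
force: [1.7, -1.0, 8.7]
grip_width: 0.0004
grasp_force: 4.5
```

```bash
python3 -c "
from h import *
st()
plan((.454,.0756,.1458,97),step=4)"
```

```text
t 44.05 p [0.4697 0.077  0.1459] rpy [179.7   0.   97. ] F [ 1.7 -1.   8.7] Tz [-0.23 -0.55 -0.02] w 0.0004 g 4.5 q [ 61.   7. -76. 111.   8.  67. -11.]
turn 1 x [0.26 0.02 0.04] | shift 1 x [ 0.05 -1.58  0.01]
```

Call:
jog_arm(
  motion=[
    {"x":0,"y":-0.4,"z":0.05,"ax":0,"ay":0,"az":0},
    {"x":0,"y":-0.4,"z":0,"ax":0,"ay":0,"az":0},
    {"x":0,"y":-0.4,"z":0,"ax":0,"ay":0,"az":0},
    {"x":0,"y":-0.3,"z":0,"ax":0,"ay":0,"az":0},
    {"x":0,"y":0,"z":0,"ax":0,"ay":0,"az":0},
  ],
)

```text
time_s: 44.55
tool_pos: [0.4553, 0.0752, 0.1458]
tool_rot: [179.7, 0.1, 97.0]
force: [-0.3, -0.7, 11.3]
grip_width: 0.0005
grasp_force: 5.5
```

Call:
jog_arm(
  motion=[
    {"x":0,"y":-0.2,"z":0,"ax":0,"ay":0,"az":0},
    {"x":0,"y":0,"z":0,"ax":0,"ay":0,"az":0},
    {"x":0,"y":0,"z":0,"ax":0,"ay":0,"az":0},
    {"x":0,"y":0,"z":0,"ax":0,"ay":0,"az":0},
    {"x":0,"y":0,"z":0,"ax":0,"ay":0,"az":0},
  ],
)

```text
time_s: 45.05
tool_pos: [0.4542, 0.0751, 0.1459]
tool_rot: [179.6, 0.0, 97.0]
force: [2.4, -0.3, 9.7]
grip_width: 0.0002
grasp_force: 4.3
```

```bash
python3 -c "
from h import *
st()"
```

```text
t 45.05 p [0.4542 0.0751 0.1459] rpy [179.6   0.   97. ] F [ 2.4 -0.3  9.7] Tz [-0.25 -0.74 -0.02] w 0.0002 g 4.3 q [ 64.   1. -76. 113.   1.  66.  -5.]
```

Call:
jog_arm(
  motion=[
    {"x":0,"y":-0.15,"z":0,"ax":0,"ay":0,"az":0},
    {"x":0,"y":-0.15,"z":0,"ax":0,"ay":0,"az":0},
    {"x":0,"y":0,"z":0,"ax":0,"ay":0,"az":0},
    {"x":0,"y":0,"z":0,"ax":0,"ay":0,"az":0},
    {"x":0,"y":0,"z":0,"ax":0,"ay":0,"az":0},
  ],
)

```text
time_s: 45.55
tool_pos: [0.4516, 0.0751, 0.1459]
tool_rot: [179.6, -0.0, 97.1]
force: [4.5, -0.3, 7.3]
grip_width: 0.0003
grasp_force: 3.5
```

Call:
jog_arm(
  motion=[
    {"x":0,"y":-0.15,"z":0,"ax":0,"ay":0,"az":0},
    {"x":0,"y":0,"z":0,"ax":0,"ay":0,"az":0},
    {"x":0,"y":0,"z":0,"ax":0,"ay":0,"az":0},
    {"x":0,"y":0,"z":0,"ax":0,"ay":0,"az":0},
    {"x":0,"y":0,"z":0,"ax":0,"ay":0,"az":0},
  ],
)

```text
time_s: 46.05
tool_pos: [0.4501, 0.0749, 0.1459]
tool_rot: [179.6, -0.0, 97.1]
force: [4.9, 0.0, 7.4]
grip_width: 0.0007
grasp_force: 3.4
```

Call:
jog_arm(
  motion=[
    {"x":0,"y":0,"z":-2,"ax":0,"ay":0,"az":0},
    {"x":-1,"y":0,"z":-3,"ax":0,"ay":0,"az":0},
    {"x":-3,"y":1,"z":-3,"ax":0,"ay":0,"az":0},
    {"x":-4,"y":1,"z":-2,"ax":0,"ay":0,"az":0},
    {"x":-4,"y":1,"z":0,"ax":0,"ay":0,"az":0},
  ],
)

```text
time_s: 46.55
tool_pos: [0.4934, -0.0425, 0.2468]
tool_rot: [179.7, 0.2, 97.1]
force: [0.3, 0.3, 0.5]
grip_width: 0.0004
grasp_force: 0.0
```

Call:
jog_arm(
  motion=[
    {"x":-4,"y":1,"z":0,"ax":0,"ay":0,"az":0},
    {"x":-4,"y":1,"z":0,"ax":0,"ay":0,"az":0},
    {"x":-2,"y":0,"z":0,"ax":0,"ay":0,"az":0},
    {"x":0,"y":0,"z":0,"ax":0,"ay":0,"az":0},
    {"x":0,"y":0,"z":0,"ax":0,"ay":0,"az":0},
  ],
  claw=1,
)

```text
time_s: 47.05
tool_pos: [0.5228, -0.1365, 0.2433]
tool_rot: [-180.0, -0.1, 97.1]
force: [0.8, -0.1, 0.5]
grip_width: 0.0326
grasp_force: 0.0
```

```bash
python3 - <<'E'
from h import *
st()
p,im=snap('wrist','w12.png')
blobs(p,im,(108,150,100),(128,255,255),.187,'cap',ymax=228)
# expected shut edges
ex=np.array([np.cos(np.radians(7.1)),np.sin(np.radians(7.1))]);ey=np.array([-ex[1],ex[0]])
for s in(20,0,150):
  for t in(-42,42):
    q=np.array([.4337,.073])+(s*ex+t*ey)/1000;print(s,t,proj(p,[*q,.1455]).round())
E
```

```text
t 47.05 p [ 0.5228 -0.1365  0.2433] rpy [-1.80e+02 -1.00e-01  9.71e+01] F [ 0.8 -0.1  0.5] Tz [ 0.07 -0.14 -0.01] w 0.0326 g 0.0 q [ 70.  12. -65.  95.  11.  80.  10.]
cap [331.  91.] ctr 524.1 -54.8 size 56.0 55.3 long 130.8
20 -42 [253. -43.]
20 42 [ 251. -172.]
0 -42 [225. -43.]
0 42 [ 222. -171.]
150 -42 [437. -42.]
150 42 [ 441. -169.]
```

View pics/w12.png

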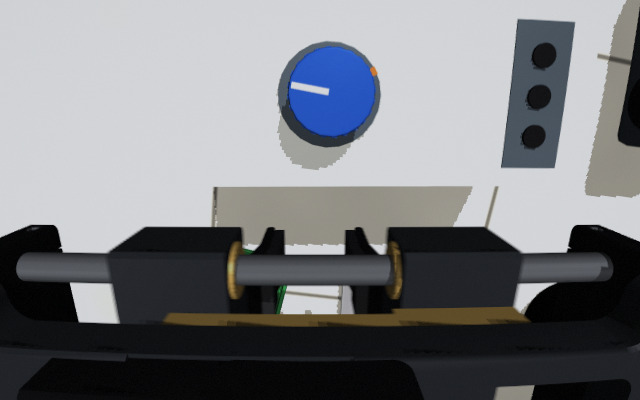

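The cap top is at (331,91), its line points left to (292,86), and the orange mark is at (374,72). Cap centre measures (524,-55) mm.

```bash
python3 - <<'E'
from h import *
p=env.camera_params('wrist')
c=np.array([.5245,-.0547])
a=at(p,292,86,.187)[:2]-c; b=at(p,328,92,.187)[:2]-c; o=at(p,374,72,.155)[:2]-c
A=lambda v:np.degrees(np.arctan2(v[1],v[0]))
print(a*1000,A(a),b*1000,o*1000,A(o),'line dir',A(a-b))
plan((.5245,-.0547,.25,177),(.5245,-.0547,.164,177),step=3)
E
```

```text
[-25.86078789   1.27757742] 177.17176709146452 [-2.79887943  0.47001822] [29.22688777 20.6286586 ] 35.21486387150935 line dir 177.99449227530803
turn 10 x [ 0.   -0.01 -7.98] | shift 3 x [ 0.09  2.7  -0.22]
turn 0 x [0. 0. 0.] | shift 3 x [ 0.   -0.    2.87]
```

Call:
jog_arm(
  motion=[
    {"x":0,"y":0,"z":0,"ax":0,"ay":0,"az":-8},
    {"x":0,"y":0,"z":0,"ax":0,"ay":0,"az":-8},
    {"x":0,"y":0,"z":0,"ax":0,"ay":0,"az":-8},
    {"x":0,"y":0,"z":0,"ax":0,"ay":0,"az":-8},
    {"x":0,"y":0,"z":0,"ax":0,"ay":0,"az":-8},
  ],
)

```text
time_s: 47.6
tool_pos: [0.5228, -0.1355, 0.2439]
tool_rot: [-179.9, 0.0, 137.6]
force: [-0.2, 0.6, -0.5]
grip_width: 0.0767
grasp_force: 0.0
```

Call:
jog_arm(
  motion=[
    {"x":0,"y":0,"z":0,"ax":0,"ay":0,"az":-8},
    {"x":0,"y":0,"z":0,"ax":0,"ay":0,"az":-8},
    {"x":0,"y":0,"z":0,"ax":0,"ay":0,"az":-8},
    {"x":0,"y":0,"z":0,"ax":0,"ay":0,"az":-8},
    {"x":0,"y":0,"z":0,"ax":0,"ay":0,"az":-8},
  ],
)

```text
time_s: 48.1
tool_pos: [0.5228, -0.1356, 0.2438]
tool_rot: [-180.0, -0.0, 177.6]
force: [0.1, -0.1, -0.3]
grip_width: 0.0869
grasp_force: 0.0
```

Call:
jog_arm(
  motion=[
    {"x":0.1,"y":2.7,"z":0,"ax":0,"ay":0,"az":0},
    {"x":0.1,"y":2.7,"z":0,"ax":0,"ay":0,"az":0},
    {"x":0.1,"y":2.7,"z":0,"ax":0,"ay":0,"az":0},
    {"x":0,"y":0,"z":0,"ax":0,"ay":0,"az":0},
    {"x":0,"y":0,"z":0,"ax":0,"ay":0,"az":0},
  ],
)

```text
time_s: 48.6
tool_pos: [0.5239, -0.0551, 0.2438]
tool_rot: [-179.9, -0.0, 177.3]
force: [0.3, -0.1, -0.6]
grip_width: 0.087
grasp_force: 0.0
```

```bash
python3 - <<'E'
from h import *
st()
plan((.5245,-.0547,.164,177),step=3)
E
```

```text
t 48.6 p [ 0.5239 -0.0551  0.2438] rpy [-179.9   -0.   177.3] F [ 0.3 -0.1 -0.6] Tz [ 0.05 -0.14 -0.02] w 0.087 g 0.0 q [ 71.  14. -77.  97.  14.  80.  79.]
turn 1 x [-0.1  -0.01  0.26] | shift 3 x [-0.02  0.01  2.66]
```

Call:
jog_arm(
  motion=[
    {"x":0,"y":0,"z":2,"ax":0,"ay":0,"az":0},
    {"x":0,"y":0,"z":2,"ax":0,"ay":0,"az":0},
    {"x":0,"y":0,"z":2,"ax":0,"ay":0,"az":0},
    {"x":0,"y":0,"z":1.5,"ax":0,"ay":0,"az":0},
    {"x":0,"y":0,"z":0.4,"ax":0,"ay":0,"az":0},
  ],
)

```text
time_s: 49.1
tool_pos: [0.523, -0.0575, 0.1629]
tool_rot: [179.9, -0.2, 177.0]
force: [-0.1, 0.6, 0.2]
grip_width: 0.0871
grasp_force: 0.0
```

Call:
jog_arm(
  motion=[
    {"x":0,"y":0,"z":0,"ax":0,"ay":0,"az":0},
    {"x":0,"y":0,"z":0,"ax":0,"ay":0,"az":0},
    {"x":0,"y":0,"z":0,"ax":0,"ay":0,"az":0},
    {"x":0,"y":0,"z":0,"ax":0,"ay":0,"az":0},
    {"x":0,"y":0,"z":0,"ax":0,"ay":0,"az":0},
  ],
)

```text
time_s: 49.6
tool_pos: [0.5244, -0.0568, 0.1649]
tool_rot: [180.0, 0.0, 177.0]
force: [-0.1, -0.4, -0.8]
grip_width: 0.0871
grasp_force: 0.0
```

```bash
python3 - <<'E'
from h import *
st()
plan((.5245,-.0547,.164,177),step=3)
E
```

```text
t 49.6 p [ 0.5244 -0.0568  0.1649] rpy [180.   0. 177.] F [-0.1 -0.4 -0.8] Tz [ 0.06 -0.1  -0.01] w 0.0871 g 0.0 q [ 67.  19. -73. 103.  19.  72.  76.]
turn 1 x [0.04 0.   0.03] | shift 1 x [-0.    0.21  0.09]
```

Shift 2 mm onto the axis and grip.

Call:
jog_arm(
  motion=[
    {"x":0,"y":0.2,"z":0.1,"ax":0,"ay":0,"az":0},
    {"x":0,"y":0,"z":0,"ax":0,"ay":0,"az":0},
    {"x":0,"y":0,"z":0,"ax":0,"ay":0,"az":0},
    {"x":0,"y":0,"z":0,"ax":0,"ay":0,"az":0},
    {"x":0,"y":0,"z":0,"ax":0,"ay":0,"az":0},
  ],
  claw=-1,
  squeeze=50,
)

```text
time_s: 50.1
tool_pos: [0.5242, -0.0546, 0.1635]
tool_rot: [179.9, -0.0, 177.0]
force: [-0.1, 2.5, 1.6]
grip_width: 0.0548
grasp_force: 50.5
```

Call:
jog_arm(
  motion=[
    {"x":0,"y":0,"z":0,"ax":0,"ay":0,"az":0},
    {"x":0,"y":0,"z":0,"ax":0,"ay":0,"az":0},
    {"x":0,"y":0,"z":0,"ax":0,"ay":0,"az":0},
    {"x":0,"y":0,"z":0,"ax":0,"ay":0,"az":0},
    {"x":0,"y":0,"z":0,"ax":0,"ay":0,"az":0},
  ],
)

```text
time_s: 50.6
tool_pos: [0.5242, -0.0546, 0.1635]
tool_rot: [179.9, -0.0, 177.0]
force: [0.0, 0.8, -0.2]
grip_width: 0.0549
grasp_force: 50.0
```

Call:
jog_arm(
  motion=[
    {"x":0,"y":0,"z":0,"ax":0,"ay":0,"az":3},
    {"x":0,"y":0,"z":0.01,"ax":0,"ay":0,"az":5},
    {"x":0,"y":0,"z":0.01,"ax":0,"ay":0,"az":5},
    {"x":0,"y":0,"z":0.01,"ax":0,"ay":0,"az":5},
    {"x":0,"y":0,"z":0,"ax":0,"ay":0,"az":2},
  ],
)

```text
time_s: 51.1
tool_pos: [0.5242, -0.0548, 0.1632]
tool_rot: [180.0, -0.0, 156.9]
force: [-0.8, -0.1, 0.2]
grip_width: 0.0551
grasp_force: 50.0
```

```bash
python3 - <<'E'
from h import *
st()
E
```

```text
t 51.1 p [ 0.5242 -0.0548  0.1632] rpy [180.   -0.  156.9] F [-0.8 -0.1  0.2] Tz [ 0.11 -0.14  0.27] w 0.0551 g 50.0 q [ 64.  16. -69. 103.  16.  71.  57.]
```

Call:
jog_arm(
  motion=[
    {"x":0,"y":0,"z":0.01,"ax":0,"ay":0,"az":5},
    {"x":0,"y":0,"z":0.01,"ax":0,"ay":0,"az":5},
    {"x":0,"y":0,"z":0.01,"ax":0,"ay":0,"az":5},
    {"x":0,"y":0,"z":0.01,"ax":0,"ay":0,"az":5},
    {"x":0,"y":0,"z":0,"ax":0,"ay":0,"az":5},
  ],
)

```text
time_s: 51.6
tool_pos: [0.524, -0.0551, 0.1627]
tool_rot: [-180.0, -0.0, 131.9]
force: [-1.1, -0.9, 0.0]
grip_width: 0.0551
grasp_force: 50.0
```

Call:
jog_arm(
  motion=[
    {"x":0,"y":0,"z":0.01,"ax":0,"ay":0,"az":5},
    {"x":0,"y":0,"z":0.01,"ax":0,"ay":0,"az":5},
    {"x":0,"y":0,"z":0.01,"ax":0,"ay":0,"az":5},
    {"x":0,"y":0,"z":0.01,"ax":0,"ay":0,"az":5},
    {"x":0,"y":0,"z":0,"ax":0,"ay":0,"az":5},
  ],
)

```text
time_s: 52.1
tool_pos: [0.5237, -0.0553, 0.1622]
tool_rot: [-179.9, -0.0, 106.9]
force: [-2.2, -1.4, 1.6]
grip_width: 0.0549
grasp_force: 50.0
```

Call:
jog_arm(
  motion=[
    {"x":0,"y":0,"z":0.01,"ax":0,"ay":0,"az":5},
    {"x":0,"y":0,"z":0.01,"ax":0,"ay":0,"az":5},
    {"x":0,"y":0,"z":0.01,"ax":0,"ay":0,"az":5},
    {"x":0,"y":0,"z":0.01,"ax":0,"ay":0,"az":5},
    {"x":0,"y":0,"z":0,"ax":0,"ay":0,"az":5},
  ],
)

```text
time_s: 52.6
tool_pos: [0.5234, -0.0553, 0.1618]
tool_rot: [-179.9, 0.0, 81.9]
force: [-1.5, -1.3, 1.1]
grip_width: 0.055
grasp_force: 50.0
```

```bash
python3 - <<'E'
from h import *
st()
E
```

```text
t 52.6 p [ 0.5234 -0.0553  0.1618] rpy [-179.9    0.    81.9] F [-1.5 -1.3  1.1] Tz [-0.16  0.31  0.24] w 0.055 g 50.0 q [ 54.  12. -56. 104.  10.  70. -13.]
```

Call:
jog_arm(
  motion=[
    {"x":0,"y":0,"z":0.01,"ax":0,"ay":0,"az":5},
    {"x":0,"y":0,"z":0.01,"ax":0,"ay":0,"az":5},
    {"x":0,"y":0,"z":0.01,"ax":0,"ay":0,"az":5},
    {"x":0,"y":0,"z":0.01,"ax":0,"ay":0,"az":5},
    {"x":0,"y":0,"z":0,"ax":0,"ay":0,"az":5},
  ],
)

```text
time_s: 53.1
tool_pos: [0.5231, -0.0552, 0.1613]
tool_rot: [-179.8, 0.1, 56.9]
force: [-2.4, -1.0, 0.4]
grip_width: 0.055
grasp_force: 50.0
```

Call:
jog_arm(
  motion=[
    {"x":0,"y":0,"z":0.01,"ax":0,"ay":0,"az":4},
    {"x":0,"y":0,"z":0.01,"ax":0,"ay":0,"az":3},
    {"x":0,"y":0,"z":0,"ax":0,"ay":0,"az":3},
    {"x":0,"y":0,"z":0,"ax":0,"ay":0,"az":2},
    {"x":0,"y":0,"z":0,"ax":0,"ay":0,"az":0},
  ],
)

```text
time_s: 53.6
tool_pos: [0.523, -0.0551, 0.1611]
tool_rot: [-179.9, 0.1, 45.1]
force: [-5.2, -0.5, 2.6]
grip_width: 0.0548
grasp_force: 50.0
```

```bash
python3 - <<'E'
from h import *
st()
E
```

```text
t 53.6 p [ 0.523  -0.0551  0.1611] rpy [-1.799e+02  1.000e-01  4.510e+01] F [-5.2 -0.5  2.6] Tz [-0.14  1.01  0.23] w 0.0548 g 50.0 q [ 50.  11. -51. 104.   9.  70. -49.]
```

Call:
jog_arm(
  motion=[
    {"x":0,"y":0,"z":0,"ax":0,"ay":0,"az":2},
    {"x":0,"y":0,"z":0,"ax":0,"ay":0,"az":1},
    {"x":0,"y":0,"z":0,"ax":0,"ay":0,"az":1},
    {"x":0,"y":0,"z":0,"ax":0,"ay":0,"az":1},
    {"x":0,"y":0,"z":0,"ax":0,"ay":0,"az":1},
  ],
)

```text
time_s: 54.1
tool_pos: [0.5229, -0.0551, 0.1611]
tool_rot: [-179.9, 0.2, 39.1]
force: [-5.5, 0.8, 3.1]
grip_width: 0.055
grasp_force: 50.0
```

```bash
python3 - <<'E'
from h import *
st()
E
```

```text
t 54.1 p [ 0.5229 -0.0551  0.1611] rpy [-179.9    0.2   39.1] F [-5.5  0.8  3.1] Tz [-0.12  1.22  0.47] w 0.055 g 50.0 q [ 49.  11. -50. 104.   9.  70. -55.]
```

Torque 0.47 N·m puts the squeeze at about 0.19 rad, which matches the angle count. Going 4.5° further, then releasing.

Call:
jog_arm(
  motion=[
    {"x":0,"y":0,"z":0,"ax":0,"ay":0,"az":1.5},
    {"x":0,"y":0,"z":0,"ax":0,"ay":0,"az":1.5},
    {"x":0,"y":0,"z":0,"ax":0,"ay":0,"az":1.5},
    {"x":0,"y":0,"z":0,"ax":0,"ay":0,"az":0},
    {"x":0,"y":0,"z":0,"ax":0,"ay":0,"az":0},
  ],
)

```text
time_s: 54.6
tool_pos: [0.5229, -0.055, 0.1611]
tool_rot: [-179.9, 0.2, 34.6]
force: [-5.3, -1.0, 3.3]
grip_width: 0.0552
grasp_force: 50.0
```

Call:
jog_arm(
  motion=[
    {"x":0,"y":0,"z":0,"ax":0,"ay":0,"az":0},
    {"x":0,"y":0,"z":0,"ax":0,"ay":0,"az":0},
    {"x":0,"y":0,"z":0,"ax":0,"ay":0,"az":0},
    {"x":0,"y":0,"z":0,"ax":0,"ay":0,"az":0},
    {"x":0,"y":0,"z":0,"ax":0,"ay":0,"az":0},
  ],
  claw=1,
)

```text
time_s: 55.1
tool_pos: [0.5244, -0.0548, 0.1614]
tool_rot: [-179.9, -0.0, 34.5]
force: [-0.3, -0.0, 0.4]
grip_width: 0.0841
grasp_force: 0.0
```

Call:
jog_arm(
  motion=[
    {"x":0,"y":0,"z":-1,"ax":0,"ay":0,"az":0},
    {"x":0,"y":0,"z":-2,"ax":0,"ay":0,"az":0},
    {"x":0,"y":0,"z":-3,"ax":0,"ay":0,"az":0},
    {"x":0,"y":0,"z":-3,"ax":0,"ay":0,"az":0},
    {"x":-2,"y":0,"z":-3,"ax":0,"ay":0,"az":0},
  ],
)

```text
time_s: 55.6
tool_pos: [0.5089, -0.0643, 0.2833]
tool_rot: [-179.9, -0.2, 34.8]
force: [-0.3, -0.6, 0.2]
grip_width: 0.0869
grasp_force: 0.0
```

Call:
jog_arm(
  motion=[
    {"x":-3,"y":1,"z":-1,"ax":0,"ay":0,"az":0},
    {"x":-3,"y":1,"z":0,"ax":0,"ay":0,"az":0},
    {"x":-2,"y":0,"z":0,"ax":0,"ay":0,"az":0},
    {"x":0,"y":0,"z":0,"ax":0,"ay":0,"az":0},
    {"x":0,"y":0,"z":0,"ax":0,"ay":0,"az":0},
  ],
)

```text
time_s: 56.1
tool_pos: [0.4537, -0.1277, 0.2921]
tool_rot: [180.0, -0.0, 34.5]
force: [0.2, 1.0, 0.2]
grip_width: 0.087
grasp_force: 0.0
```

```bash
python3 - <<'E'
from h import *
st()
snap('wrist','w13.png')
E
```

```text
t 56.1 p [ 0.4537 -0.1277  0.2921] rpy [180.   -0.   34.5] F [0.2 1.  0.2] Tz [ 0.   -0.04  0.03] w 0.087 g 0.0 q [ 59.  -5. -44. 100.  -3.  84. -39.]
```

View pics/w13.png

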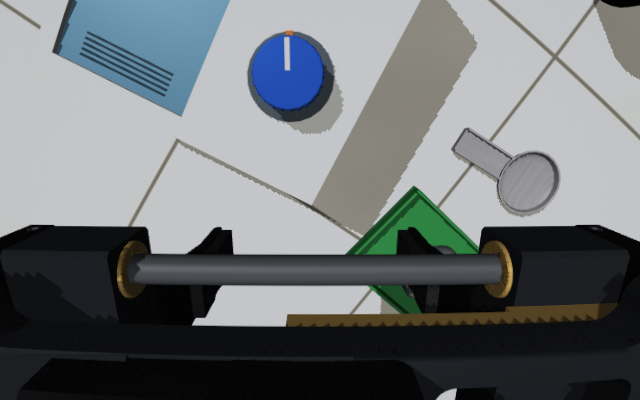

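The white line at (287,38) points at the orange mark at (290,33). The cover's near edge, (53,53) to (181,115), shows no gap. Next I check the patch distance, the tray and any leftover packs.

```bash
python3 - <<'E'
from h import *
p=env.camera_params('wrist')
f=lambda u,v,z=.1455:(at(p,u,v,z)[:2]*1000).round(1)
P=[f(90,33),f(172,75),f(80,50),f(165,96)];c=np.mean(P,0)
ex=np.array([np.cos(np.radians(7.1)),np.sin(np.radians(7.1))])
print('patch',c,'from wall', (c-f(117,84,.15))@ex,(c-np.array([433.7,73]))@ex, 'nominal 20')
p,im=snap('top','t14.png')
blobs(p,im,(95,140,100),(112,255,255),.022,'blue',100)
q=snap('scene')[1]
a=cv2.resize(im[120:260,140:450],(620,280),interpolation=2);b=cv2.resize(q[120:320,180:440],(416,320),interpolation=2)
cv2.imwrite('pics/f.png',np.vstack([a,np.pad(b,((0,0),(0,204),(0,0)))])[:,:,::-1])
E
```

```text
patch [452.5   75.85] from wall 19.8514107819622 19.008104640957605 nominal 20
blue [157. 253.] ctr 288.2 474.5 size 67.2 25.7 long 26.1
blue [322. 177.] ctr 564.9 -53.6 size 55.6 54.1 long 2.2
```

View pics/f.png

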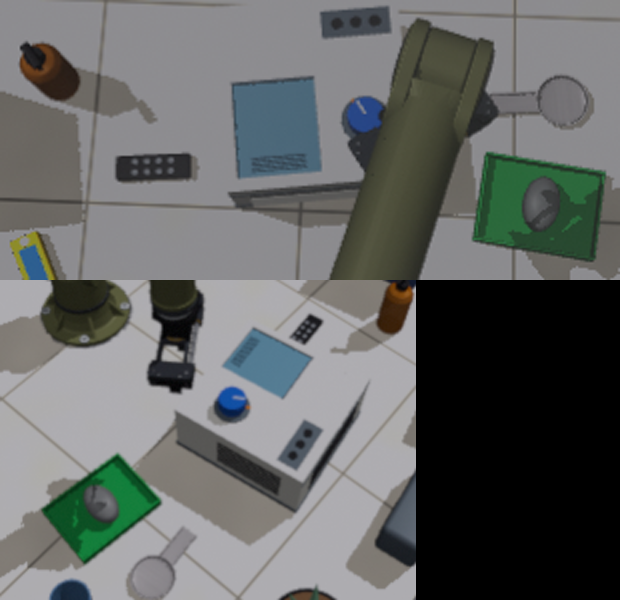

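The final pictures show the cover shut (20 mm from wall to patch), the stone in the tray at (542,203), no packs left on the table and the other things unmoved. Handing in.

```bash
python3 -c "
from h import *
print(env.sign_off())"
```

```text
the job is handed in; nothing more can be done
None
```

I handed the job in after about 56 s of robot time (no verdict was returned): the stone is in the green tray, all three ice packs are stacked in the well under the shut cover, and the tank cap is snug with its white line on the orange mark.

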